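# Load the three-roller stand and close it with its keeper board

### The arm

A 6-joint arm with a two-finger parallel gripper is mounted at the origin on a cart in front of the work surface, level with it; the furniture and walls round the work are solid. World frame = base frame: x ahead of the robot, y to its left, z up, the work surface at z = 0. Lengths are in mm, angles in rad, forces in N, time in s.
With the tool pointing down it reaches from about 275 to 1000 mm from the base axis. Payload 8.4 kg.
Tool frame: the origin (TCP) lies midway between the tips of the shut fingers; the grasp point (between the pads) lies 19 mm behind it; z points along the fingers, y is the line along which they close (so a half turn about z gives the same grasp; the last joint's range is limited). The gripper opens to 85 mm and grips with 20 to 120 N. Pads are 22 mm wide; open, the fingers measure 114 mm over their backs; the gripper's body (76 mm by 85 mm) begins 54 mm behind the grasp point. The pads swing forward as they close: fully open they stand 13 mm farther back than shut.
Start: joints at [-1.224, 0.353, 1.633, -0, 1.155, -0.002], TCP at [213.605, -587.368, 231.281] pointing down, gripper open.
Joint ranges: [-2.63, 2.63], [-0.92, 2.1], [0.06, 2.66], [-1.3, 4.44], [0, 2.69], [-3.02, 3.02]. Speed limits (rad/s): [2.22, 2.22, 2.79, 3.14, 3.14, 3.14].

### API

Orientations are given as [roll, pitch, yaw] about the fixed x, y, z axes, in that order (R = Rz(yaw) Ry(pitch) Rx(roll)).
In Python, from rig import r, imaging gives the robot as it stands. The module is installed in compiled form; this text tells all that it offers.
- The arm moves only by the tool arm_command, never from a script. Its argument "deltas" is a list of rows, each an object of numbers: "hand": the finger opening in mm, from 0 to 85.4; "tx", "ty", "tz": the shift along the tool's x, y, z in mm; "wx", "wy", "wz": the turn, a rotation vector about the tool's x, y, z in rad. A call has 1 to 8 rows; each row shifts and turns the commanded pose from where the row before left it, along the tool's axes as they then stand; what a row does not reach is not made up. A row lasts 1/8 s, in which the tool goes at most 62.5 mm and 10.7 degrees, less where a joint would pass 70% of its speed; a pose out of reach is approached as far as the arm can. A call with a gripper value outside its range is refused whole. The fingers move at their own pace and stop on an object; "squeeze" is the grip in N (left out, the last holds). Time passes only in rows, so rows that do not move let the fingers close. It gives the time, the measured TCP pose, the force, the opening and the grip force at its end, in the units of the state.
- r.sense(): the state, without advancing time (a new reading comes with each control period).
- imaging.grab_frame(name): name is "scene" or "top"; returns a dict with "image" (384x512x3 uint8, red, green, blue), "mtx" (3x3 intrinsics, pixels), "D" ([k1, k2, p1, p2, k3] as OpenCV has them; the pictures are not rectified), "world_to_cam" (4x4, takes a point from world to camera coordinates). Camera axes: x right, y up, looking along -z (the intrinsics and any distortion apply to the point x, -y, -z); pixel columns grow to the right and rows downward; lengths in mm; the calibration is good to about 2 mm. A picture is of the moment at which its call begins. There is no depth.
- r.sign_off(): hands the job in; it is judged then, once.
The state is a dict: "clock": time; "qpos": joint angles; "qvel": joint speeds; "joint_efforts": joint torques, N m; "eef_pos": TCP position; "tcp_rot": TCP orientation; "contact_force": force on the tool from outside, world axes, zero at the start; "wrist_torque": the same for the moment, N m; "opening": opening from 0.0 (shut) to 1.0 (fully open); "grasp_force": force on a finger pad.
Only numpy, scipy, OpenCV 4.12 (cv2) and the standard library are available. Lean on these libraries where they do the work, as an engineer would, in place of code of your own. Each camera call takes 0.05 s, during which the arm holds its last target. There are 200 camera calls.

### The job

Load the plywood roller stand: lower the thickest roller into the open slots until both axle ends sit on the slot bottoms, then the thinnest roller on top of it, then the medium roller on top of that, each with its axle in both slots. Do not let the rollers drop down the slots. Last, lay the wooden keeper board centred, flat and grip upward, lengthwise across the tops of both cheeks so that it covers both slot mouths, and let go.

Things in the scene. Friction and masses are not known exactly. Their poses are not given: they have to be found in the camera images.
- stand: plywood roller stand fixed to the table; origin at its underside's centre, z up, y along the seated axles. Base 100 x 216 x 12 mm. Two upright cheeks, each 12 mm thick, 76 mm wide in x, tops 132 mm above the table, centred at y = -76 and +76 mm (140 mm clear between them). In each cheek at x = 0 one vertical open-topped slot 14 mm wide, its bottom 35 mm above the table.
- stand_mouth (a point): point midway between the two slot mouths, over the stand's centre, level with the cheek tops (132 mm above the table); axes as the stand. Each mouth flares from 14 to 28 mm wide over its top 14 mm. Seated in the order thick, thin, medium, the axle centres lie 40, 78 and 109 mm above the table.
- roller_thick_mid (a point): thickest roller: dark rubber drum 50 mm in diameter, 124 mm long, on a 10 mm steel axle sticking out 36 mm at each end (196 mm overall); point at its centre, half-way along the axle; y axis along the axle (x and z turn as it rolls). At the start it lies on the table, centre 25 mm up. 0.4 kg.
- roller_thin_mid (a point): thinnest roller: dark rubber drum 26 mm in diameter, 124 mm long, on a 10 mm steel axle sticking out 36 mm at each end (196 mm overall); point at its centre, half-way along the axle; y axis along the axle (x and z turn as it rolls). At the start it lies on the table, centre 13 mm up. 0.22 kg.
- roller_medium_mid (a point): medium roller: dark rubber drum 36 mm in diameter, 124 mm long, on a 10 mm steel axle sticking out 36 mm at each end (196 mm overall); point at its centre, half-way along the axle; y axis along the axle (x and z turn as it rolls). At the start it lies on the table, centre 18 mm up. 0.3 kg.
- keeper_grip (a point): keeper board of pale wood, lying flat on the table: board 200 mm (y) by 50 mm (x), 12 mm thick, with an upright grip rib on top, 20 mm wide (x), 80 mm long (y), its top 46 mm above the board's underside; point in the rib, over the board's centre, 34 mm above the underside; z up. On the stand its underside lies on the cheek tops. 0.16 kg.

How it is judged:
By the outcome, as a careful person would: the job done as asked, in the order asked, and still so for the second after the job is handed in, with the robot touching nothing.
It also fails if it takes over 115 s, if anything falls off the work surface, if the arm or the gripper's body presses on something with over 40 N, if the wrist force passes 120 N, or if a joint passes its speed limit or range.

## Working session

There is one attempt and no reset: what is moved stays moved. The work goes in short steps, Python scripts to look and compute and a tool call to move; the robot and the scene stay as the last step left them, time stands still between calls to the robot, and variables do not carry over. Pictures are saved under pics/ and viewed, at most 14 in all, crops included, and the job is handed in when it is done.

Besides the shell and the picture viewer there is one more tool, called after "Call:" as name([rows], argument=value, ...), one row to a line, values as JSON. arm_command: Moves the arm, as the interface text tells. Its arguments: {"type":"object","properties":{"deltas":{"type":"array"},"squeeze":{"type":"number"}},"required":["deltas"]}

```bash
mkdir -p pics
cat > h.py <<'E'
import numpy as np, cv2
from rig import r, imaging
def grab(n,f):
    d=imaging.grab_frame(n); cv2.imwrite('pics/'+f,d['image'][:,:,::-1]); np.savez('pics/'+f[:-4]+'.npz',**d); return d
def load(f): return np.load('pics/'+f+'.npz')
def ray(d,px):
    u=cv2.undistortPoints(np.array([[px]],float),d['mtx'],np.array(d['D'],float))[0,0]
    T=d['world_to_cam']; R=T[:3,:3]; c=-R.T@T[:3,3]
    v=R.T@np.array([u[0],-u[1],-1.]); return c,v/np.linalg.norm(v)
def onz(d,px,z):
    c,v=ray(d,px); return c+v*(z-c[2])/v[2]
def tri(d1,p1,d2,p2):
    A=np.zeros((3,3));b=np.zeros(3);L=[]
    for d,p in((d1,p1),(d2,p2)):
        c,v=ray(d,p);M=np.eye(3)-np.outer(v,v);A+=M;b+=M@c;L.append((c,v))
    X=np.linalg.solve(A,b); return X,[np.linalg.norm((np.eye(3)-np.outer(v,v))@(X-c)) for c,v in L]
def proj(d,P):
    T=d['world_to_cam'];P=np.atleast_2d(np.array(P,float));q=P@T[:3,:3].T+T[:3,3];q=q*[1,-1,-1]
    return cv2.projectPoints(q,np.zeros(3),np.zeros(3),d['mtx'],np.array(d['D'],float))[0][:,0]
E
python3 - <<'E'
from h import *
for n in('scene','top'):
    d=grab(n,n+'0.png'); T=d['world_to_cam']; print(n,d['mtx'].round(1).tolist(),d['D'],(-T[:3,:3].T@T[:3,3]).round(),T[:3,:3].round(2).tolist())
print(r.sense())
E
```

```text
scene [[471.3, 0.0, 247.7], [0.0, 471.3, 193.9], [0.0, 0.0, 1.0]] [-0.04039956  0.          0.          0.          0.        ] [-404.  600.  964.] [[-0.57, -0.82, 0.01], [0.5, -0.34, 0.8], [-0.65, 0.46, 0.6]]
top [[349.5, 0.0, 256.1], [0.0, 349.5, 194.1], [0.0, 0.0, 1.0]] [-0.00534997  0.          0.          0.          0.        ] [333. -51. 959.] [[-0.01, -1.0, 0.01], [0.98, -0.01, 0.19], [-0.19, 0.01, 0.98]]
{'clock': 0.1, 'qpos': array([-1.22440356e+00,  3.53599063e-01,  1.63407782e+00,  2.49706115e-05,
        1.15520396e+00, -2.40738026e-03]), 'qvel': array([ 0.00033622,  0.00050675, -0.00212171,  0.00065839,  0.00115743,
        0.0010589 ]), 'joint_efforts': array([-1.66680922e-03, -6.06353402e+01, -3.42822576e+01, -2.95712016e-04,
        3.87370397e-03,  1.79476325e-05]), 'eef_pos': array([ 213.4598885 , -586.9489133 ,  230.61642924]), 'tcp_rot': array([-3.14030451e+00, -2.59331525e-05,  3.48790033e-01]), 'contact_force': array([ 0.25776612, -0.716747  , -0.0903316 ]), 'wrist_torque': array([ 0.02250237,  0.01012765, -0.04725549]), 'grasp_force': 0.0, 'opening': 1.0002965241843218}
```

View pics/scene0.png

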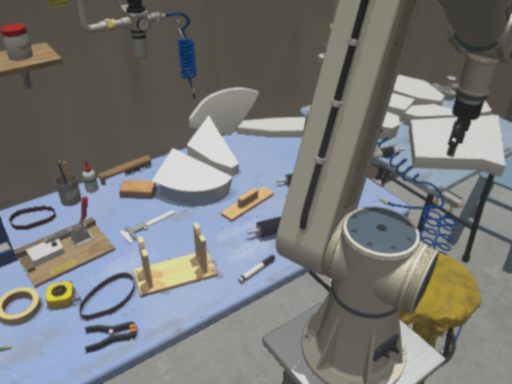

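View pics/top0.png

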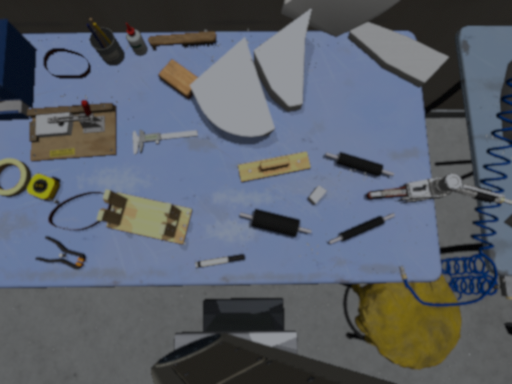

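Run:
```python
from h import *
a=cv2.imread('pics/top0.png')
l=cv2.resize(a[145:255,95:255],None,fx=5,fy=5,interpolation=cv2.INTER_CUBIC); cv2.imwrite('pics/topL.png',l)
l=cv2.resize(a[145:250,235:400],None,fx=4.8,fy=4.8,interpolation=cv2.INTER_CUBIC); cv2.imwrite('pics/topR.png',l)
a=cv2.imread('pics/scene0.png')
l=cv2.resize(a[182:300,125:285],None,fx=5,fy=5,interpolation=cv2.INTER_CUBIC); cv2.imwrite('pics/sc.png',l)
```

```text
(no output)
```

View pics/topL.png

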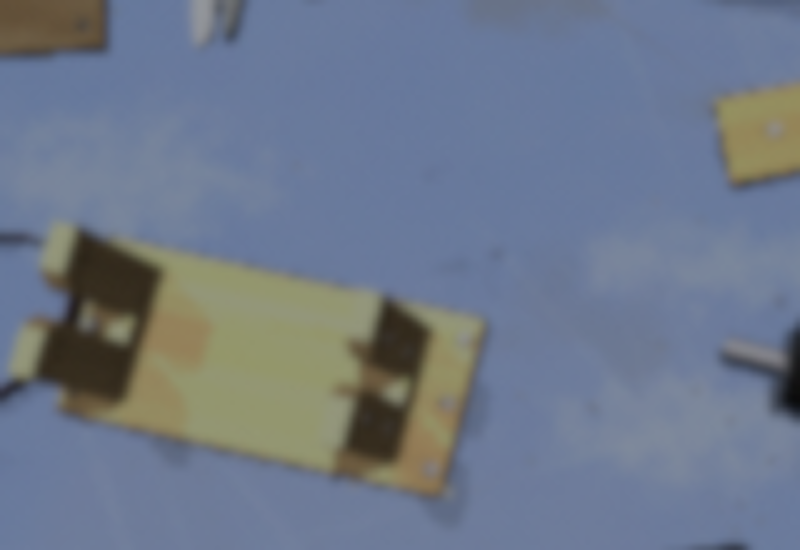

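View pics/topR.png

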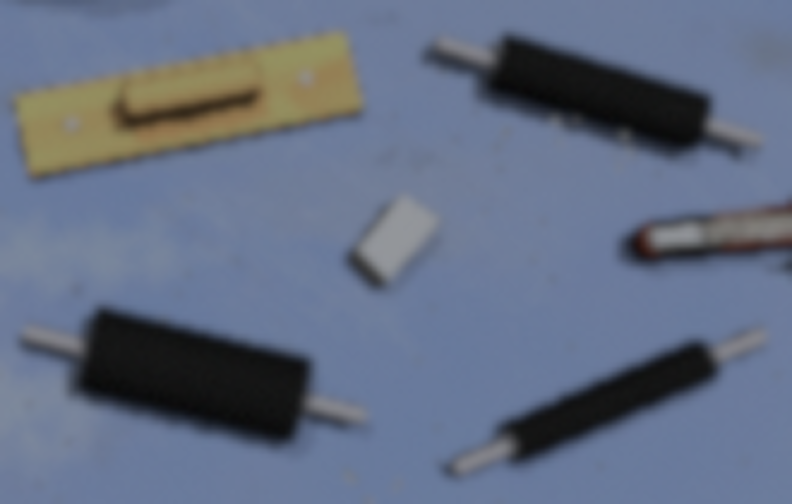

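View pics/sc.png

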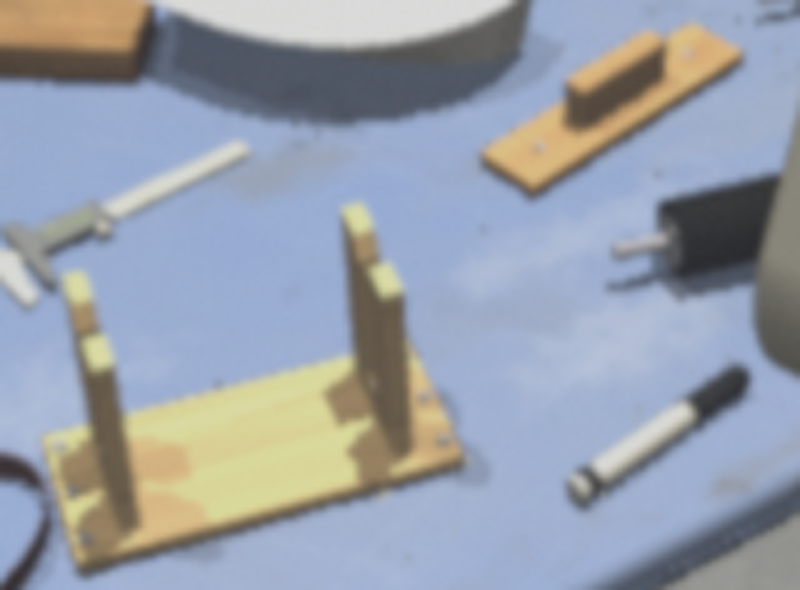

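```bash
cat > fit.py <<'E'
from h import *
from scipy.optimize import least_squares
S,Tt=load('scene0'),load('top0')
cv=lambda p,o,s:((np.array(p,float)+.5)/s-.5+np.array(o))
L=lambda *p:cv(p,(95,145),5); Rr=lambda *p:cv(p,(235,145),4.8); C=lambda *p:cv(p,(125,182),5)
def fit(obs,x0,free=(0,1,2,3)):
    # dx scene-view offsets ignored
    def pos(p,X):
        c,s=np.cos(p[2]),np.sin(p[2]); return [p[0]+c*X[0]-s*X[1],p[1]+s*X[0]+c*X[1],X[2]+p[3]]
    def f(q):
        p=np.array([*x0,0.])if len(x0)==3 else np.array(x0,float); p[list(free)]=q
        return np.concatenate([proj(d,pos(p,X))[0]-u for d,u,X in obs])
    p=np.array([*x0,0.]);o=least_squares(f,p[list(free)],loss='soft_l1');return o.x,o.fun
E
python3 - <<'E'
from fit import *
o=[]
for p,X in [((45,435),(50,108,12)),((82,560),(-50,108,12)),((465,457),(-50,-108,12)),((410,345),(50,-108,12)),
 ((65,275),(38,82,132)),((87,272),(38,70,132)),((95,300),(14,70,132)),((72,305),(14,82,132)),
 ((83,342),(-14,82,132)),((108,338),(-14,70,132)),((116,365),(-38,70,132)),((90,370),(-38,82,132)),
 ((342,208),(38,-70,132)),((368,205),(38,-82,132)),((377,232),(14,-82,132)),((350,238),(14,-70,132)),
 ((370,268),(-14,-70,132)),((395,263),(-14,-82,132)),((403,292),(-38,-82,132)),((380,298),(-38,-70,132))]: o.append((S,C(*p),X))
os=list(o)
t=[((488,318),(50,-108,12)),((443,495),(-50,-108,12)),((60,405),(-50,108,12)),
 ((50,225),(38,82,132)),((78,228),(38,70,132)),((70,288),(14,70,132)),((42,280),(14,82,132)),
 ((20,320),(-14,82,132)),((48,325),(-14,70,132)),((38,382),(-38,70,132)),((10,375),(-38,82,132))]
ot=[(Tt,L(*p),X) for p,X in t]
g=onz(Tt,L(270,350),12);print(g)
for q in(os,ot,os+ot):
    x,f=fit(q,[g[0],g[1],-.2]); print('stand',x.round(3),'rms px',np.sqrt((f**2).mean()).round(2)); 
print(f.reshape(-1,2).round(1).tolist())
# keeper
k=[(Tt,Rr(15,95),(25,100,12)),(Tt,Rr(345,32),(25,-100,12)),(Tt,Rr(362,110),(-25,-100,12)),(Tt,Rr(32,178),(-25,100,12))]
ks=[(S,C(483,157),(25,100,12)),(S,C(535,188),(-25,100,12)),(S,C(742,50),(-25,-100,12)),(S,C(690,25),(25,-100,12)),(S,C(567,83),(10,40,46)),(S,C(572,93),(-10,40,46)),(S,C(655,33),(10,-40,46)),(S,C(665,43),(-10,-40,46))]
g=onz(Tt,Rr(190,105),12)
for q in(k,ks,k+ks):
    x,f=fit(q,[g[0],g[1],.2]); print('keeper',x.round(3),f.reshape(-1,2).round(1).tolist())
for n,a,b,z in(('thick',(22,330),(367,414),25),('med',(433,47),(760,142),18),('thin',(448,468),(767,333),13)):
    A,B=onz(Tt,Rr(*a),z),onz(Tt,Rr(*b),z);print(n,((A+B)/2).round(1),'len',np.linalg.norm(A-B).round(1),'yaw',np.arctan2(*(-(A-B)[:2]*[1,-1])).round(3),proj(S,(A+B)/2),proj(S,A),proj(S,B))
print(tri(S,C(615,250),Tt,Rr(22,330)))
E
```

```text
[462.09149979 233.41494948  12.        ]
stand [ 4.58897e+02  2.30904e+02 -2.39000e-01 -6.57200e+00] rms px 0.44
stand [ 4.54691e+02  2.33257e+02 -2.20000e-01 -4.28200e+00] rms px 0.99
stand [ 4.54378e+02  2.32657e+02 -2.30000e-01 -2.23600e+00] rms px 0.72
[[-0.7, 0.1], [-0.8, 0.8], [0.5, -0.3], [0.3, -1.4], [-0.3, 0.4], [-0.2, -0.1], [0.1, 0.1], [0.1, 0.3], [0.2, -0.1], [-0.2, -0.5], [0.3, 0.3], [0.7, 0.5], [-0.0, 0.2], [-1.0, -0.2], [-0.2, -0.2], [1.0, -0.3], [0.0, 0.2], [-0.6, 0.1], [0.6, 0.1], [0.8, -0.0], [-0.2, 0.0], [-0.4, 0.6], [-1.1, 1.3], [1.4, -0.7], [0.5, -0.3], [-0.8, -2.7], [0.0, -2.2], [1.0, 1.1], [0.2, 1.1], [-0.8, -0.5], [-0.0, -0.2]]
keeper [ 5.97890e+02 -1.12364e+02  1.89000e-01 -1.27270e+01] [[0.1, 0.2], [-0.2, -0.1], [0.2, 0.2], [-0.1, -0.3]]
keeper [ 6.10646e+02 -1.22415e+02  1.95000e-01 -1.85270e+01] [[-0.2, -0.6], [0.2, 0.1], [0.1, 1.0], [-0.2, -0.0], [-0.8, -0.2], [2.6, 0.5], [-1.6, -0.5], [0.7, -0.0]]
keeper [ 5.95911e+02 -1.12014e+02  1.93000e-01 -4.87300e+00] [[-0.2, 0.3], [0.0, -0.4], [0.6, -0.0], [-0.2, -0.1], [-0.6, -0.4], [-0.1, 0.4], [0.5, 0.9], [0.1, -0.1], [-0.9, -0.1], [2.5, 0.5], [-1.5, -0.6], [0.9, -0.1]]
thick [ 435.7 -109.6   25. ] len 198.0 yaw -0.253 [[277.31563809 224.56773835]] [[246.96298348 231.91515167]] [[306.47774453 217.49586228]]
med [ 595.4 -348.2   18. ] len 196.3 yaw -0.308 [[302.83653486 176.6279317 ]] [[276.67113893 181.25028953]] [[328.21610414 172.14626959]]
thin [ 417.9 -344.7   13. ] len 200.4 yaw 0.377 [[337.02070886 203.781035  ]] [[323.54555694 220.12893423]] [[349.3509093  188.80511224]]
(array([459.70775433, -14.46762199,  26.69118372]), [np.float64(0.8595855394329045), np.float64(0.8595855394328683)])
```

```bash
cat >> h.py <<'E'
def plan(t,yaw,n,p=None,y0=None):
    s=r.sense(); p=np.array(s['eef_pos'] if p is None else p,float); y=s['tcp_rot'][2] if y0 is None else y0
    D=(np.array(t,float)-p)/n; dy=(yaw-y)/n
    print('n',n,'dist/row',np.linalg.norm(D).round(1),'wz/row',round(-dy,4))
    for i in range(n):
        a=y+dy*i; print(i,'tx %.1f ty %.1f tz %.1f wz %.4f'%(D[0]*np.cos(a)+D[1]*np.sin(a),D[0]*np.sin(a)-D[1]*np.cos(a),-D[2],-dy))
E
python3 - <<'E'
from fit import *
o=[]
for p,X in [((45,435),(50,108,12)),((82,560),(-50,108,12)),((465,457),(-50,-108,12)),((410,345),(50,-108,12)),
 ((65,275),(38,82,132)),((87,272),(38,70,132)),((116,365),(-38,70,132)),((90,370),(-38,82,132)),
 ((342,208),(38,-70,132)),((368,205),(38,-82,132)),((403,292),(-38,-82,132)),((380,298),(-38,-70,132))]: o.append((S,C(*p),X))
t=[((488,318),(50,-108,12)),((443,495),(-50,-108,12)),((60,405),(-50,108,12)),
 ((50,223),(38,82,132)),((78,228),(38,70,132)),((38,382),(-38,70,132)),((10,375),(-38,82,132))]
ot=[(Tt,L(*p),X) for p,X in t]
for q in(o,ot,o+ot):
    x,f=fit(q,[455,232,-.23],(0,1,2)); print('stand z0',x.round(3),'rms px',np.sqrt((f**2).mean()).round(2)); 
print(f.reshape(-1,2).round(1).tolist())
plan([436,-110,170],1.318,12)
E
```

```text
stand z0 [ 4.52606e+02  2.33536e+02 -2.42000e-01] rms px 0.52
stand z0 [ 4.54319e+02  2.31586e+02 -2.20000e-01] rms px 0.66
stand z0 [ 4.53475e+02  2.32666e+02 -2.32000e-01] rms px 0.68
[[-0.7, -0.4], [-0.8, 0.5], [0.6, -0.6], [0.5, -1.7], [-0.3, -0.0], [-0.1, -0.5], [0.3, -0.2], [0.7, 0.0], [0.1, -0.2], [-0.8, -0.6], [0.7, -0.3], [0.9, -0.4], [-0.3, 0.3], [-0.7, 0.9], [-1.4, 1.5], [1.0, -0.2], [0.2, -0.2], [-1.2, -0.3], [-0.5, 0.0]]
n 12 dist/row 44.1 wz/row -0.0808
0 tx 31.0 ty -31.0 tz 5.1 wz -0.0808
1 tx 33.4 ty -28.4 tz 5.1 wz -0.0808
2 tx 35.6 ty -25.6 tz 5.1 wz -0.0808
3 tx 37.5 ty -22.7 tz 5.1 wz -0.0808
4 tx 39.3 ty -19.6 tz 5.1 wz -0.0808
5 tx 40.7 ty -16.3 tz 5.1 wz -0.0808
6 tx 41.9 ty -13.0 tz 5.1 wz -0.0808
7 tx 42.8 ty -9.6 tz 5.1 wz -0.0808
8 tx 43.4 ty -6.1 tz 5.1 wz -0.0808
9 tx 43.8 ty -2.6 tz 5.1 wz -0.0808
10 tx 43.8 ty 1.0 tz 5.1 wz -0.0808
11 tx 43.6 ty 4.5 tz 5.1 wz -0.0808
```

Call:
arm_command([
  {"tx": 31,"ty": -31,"tz": 5,"wz": -0.081},
  {"tx": 33.4,"ty": -28.4,"tz": 5,"wz": -0.081},
  {"tx": 35.6,"ty": -25.6,"tz": 5,"wz": -0.081},
  {"tx": 37.5,"ty": -22.7,"tz": 5,"wz": -0.081},
  {"tx": 39.3,"ty": -19.6,"tz": 5,"wz": -0.081},
  {"tx": 40.7,"ty": -16.3,"tz": 5,"wz": -0.081},
  {"tx": 41.9,"ty": -13,"tz": 5,"wz": -0.081},
  {"tx": 42.8,"ty": -9.6,"tz": 5,"wz": -0.081},
])

```text
schema error: expected keys hand, tx, ty, tz, wx, wy, wz
```

Call:
arm_command([
  {"tx": 43.4,"ty": -6,"tz": 5,"wz": -0.081},
  {"tx": 43.8,"ty": -2.6,"tz": 5,"wz": -0.081},
  {"tx": 43.8,"ty": 1,"tz": 5,"wz": -0.081},
  {"tx": 43.6,"ty": 4.5,"tz": 5,"wz": -0.078},
  {"tz": 0},
  {"tz": 0},
])

```text
schema error: expected keys hand, tx, ty, tz, wx, wy, wz
```

Run:
```python
from h import *
d=grab('scene','scene1.png'); s=r.sense(); print(s['eef_pos'],s['tcp_rot'])
a=d['image'][:,:,::-1]; cv2.imwrite('pics/s1c.png',cv2.resize(a[140:260,225:385],None,fx=5,fy=5,interpolation=cv2.INTER_CUBIC))
plan([436,-110,30],1.318,4)
```

```text
[ 213.468518   -587.01715309  230.72933157] [-3.14051659e+00  1.15515416e-07  3.48776854e-01]
n 4 dist/row 140.8 wz/row -0.2423
0 tx 93.0 ty -93.1 tz 50.2 wz -0.2423
1 tx 112.6 ty -68.0 tz 50.2 wz -0.2423
2 tx 125.7 ty -39.0 tz 50.2 wz -0.2423
3 tx 131.4 ty -7.7 tz 50.2 wz -0.2423
```

View pics/s1c.png

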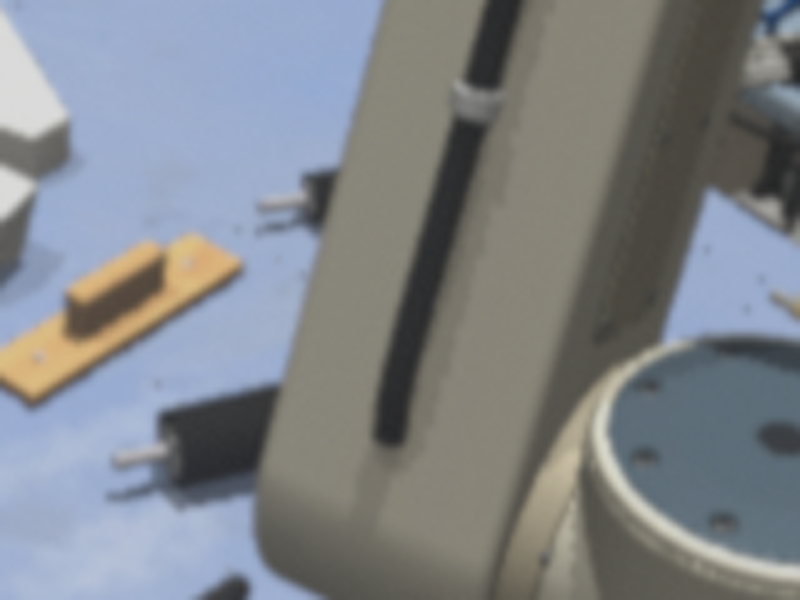

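Call:
arm_command([
  {"hand": 85,"tx": 31,"ty": -31,"tz": 5,"wx": 0,"wy": 0,"wz": -0.081},
  {"hand": 85,"tx": 33.4,"ty": -28.4,"tz": 5,"wx": 0,"wy": 0,"wz": -0.081},
  {"hand": 85,"tx": 35.6,"ty": -25.6,"tz": 5,"wx": 0,"wy": 0,"wz": -0.081},
  {"hand": 85,"tx": 37.5,"ty": -22.7,"tz": 5,"wx": 0,"wy": 0,"wz": -0.081},
  {"hand": 85,"tx": 39.3,"ty": -19.6,"tz": 5,"wx": 0,"wy": 0,"wz": -0.081},
  {"hand": 85,"tx": 40.7,"ty": -16.3,"tz": 5,"wx": 0,"wy": 0,"wz": -0.081},
  {"hand": 85,"tx": 41.9,"ty": -13,"tz": 5,"wx": 0,"wy": 0,"wz": -0.081},
  {"hand": 85,"tx": 42.8,"ty": -9.6,"tz": 5,"wx": 0,"wy": 0,"wz": -0.081},
])

```text
clock: 1.15
eef_pos: [362.0, -268.0, 191.1]
tcp_rot: [3.141, -0.0, 0.999]
contact_force: [0.5, -0.8, -0.6]
opening: 0.993
grasp_force: 0.0
```

Call:
arm_command([
  {"hand": 85,"tx": 43.4,"ty": -6,"tz": 5,"wx": 0,"wy": 0,"wz": -0.081},
  {"hand": 85,"tx": 43.8,"ty": -2.6,"tz": 5,"wx": 0,"wy": 0,"wz": -0.081},
  {"hand": 85,"tx": 43.8,"ty": 1,"tz": 5,"wx": 0,"wy": 0,"wz": -0.081},
  {"hand": 85,"tx": 43.6,"ty": 4.5,"tz": 5,"wx": 0,"wy": 0,"wz": -0.078},
  {"hand": 85,"tx": 0,"ty": 0,"tz": 0,"wx": 0,"wy": 0,"wz": 0},
  {"hand": 85,"tx": 0,"ty": 0,"tz": 0,"wx": 0,"wy": 0,"wz": 0},
])

```text
clock: 1.9
eef_pos: [435.3, -110.3, 171.2]
tcp_rot: [-3.141, 0.0, 1.318]
contact_force: [-0.5, 0.2, -0.0]
opening: 0.992
grasp_force: 0.0
```

Run:
```python
from h import *
d=grab('scene','scene1.png'); s=r.sense(); print(s['clock'],s['eef_pos'],s['tcp_rot'],s['contact_force'])
a=d['image'][:,:,::-1]; cv2.imwrite('pics/s2c.png',cv2.resize(a[140:260,225:385],None,fx=5,fy=5,interpolation=cv2.INTER_CUBIC))
plan([436,-110,6],1.318,5)
```

```text
1.95 [ 435.2159054  -110.71995578  171.26714296] [-3.14136137e+00  2.34604175e-04  1.31712020e+00] [ 0.04583377  0.49995011 -0.41102946]
n 5 dist/row 33.1 wz/row -0.0002
0 tx 0.2 ty 0.1 tz 33.1 wz -0.0002
1 tx 0.2 ty 0.1 tz 33.1 wz -0.0002
2 tx 0.2 ty 0.1 tz 33.1 wz -0.0002
3 tx 0.2 ty 0.1 tz 33.1 wz -0.0002
4 tx 0.2 ty 0.1 tz 33.1 wz -0.0002
```

View pics/s2c.png

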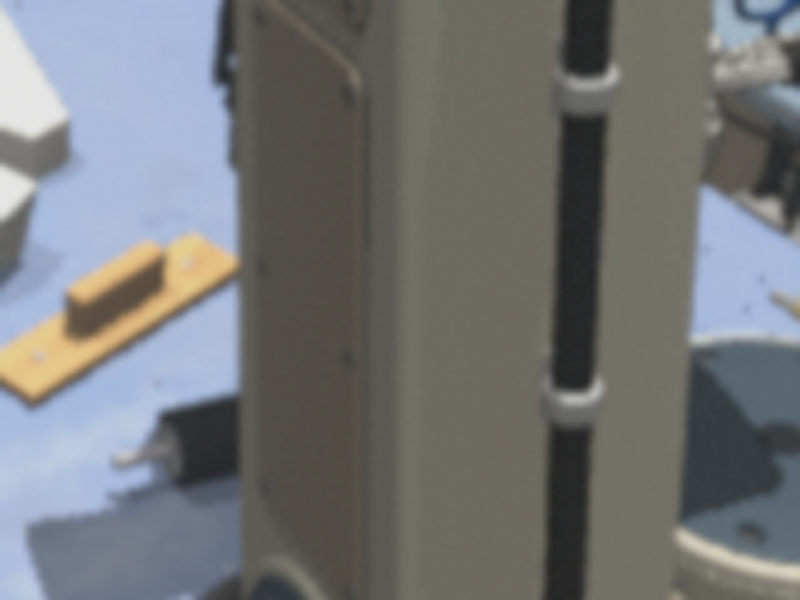

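Call:
arm_command([
  {"hand": 85,"tx": 1,"ty": 0,"tz": 40,"wx": 0,"wy": 0,"wz": 0},
  {"hand": 85,"tx": 0,"ty": 0,"tz": 45,"wx": 0,"wy": 0,"wz": 0},
  {"hand": 85,"tx": 0,"ty": 0,"tz": 40,"wx": 0,"wy": 0,"wz": 0},
  {"hand": 85,"tx": 0,"ty": 0,"tz": 27,"wx": 0,"wy": 0,"wz": 0},
  {"hand": 85,"tx": 0,"ty": 0,"tz": 16,"wx": 0,"wy": 0,"wz": 0},
  {"hand": 85,"tx": 0,"ty": 0,"tz": 0,"wx": 0,"wy": 0,"wz": 0},
], squeeze=50)

```text
clock: 2.7
eef_pos: [434.6, -110.0, 2.5]
tcp_rot: [-3.139, 0.0, 1.316]
contact_force: [0.6, 0.3, -0.1]
opening: 0.994
grasp_force: 0.0
```

Call:
arm_command([
  {"hand": 40,"tx": 0,"ty": 0,"tz": 0,"wx": 0,"wy": 0,"wz": 0},
  {"hand": 40,"tx": 0,"ty": 0,"tz": 0,"wx": 0,"wy": 0,"wz": 0},
  {"hand": 40,"tx": 0,"ty": 0,"tz": 0,"wx": 0,"wy": 0,"wz": 0},
  {"hand": 40,"tx": 0,"ty": 0,"tz": 0,"wx": 0,"wy": 0,"wz": 0},
  {"hand": 40,"tx": 0,"ty": 0,"tz": 0,"wx": 0,"wy": 0,"wz": 0},
  {"hand": 40,"tx": 0,"ty": 0,"tz": 0,"wx": 0,"wy": 0,"wz": 0},
], squeeze=50)

```text
clock: 3.45
eef_pos: [435.9, -109.5, 4.2]
tcp_rot: [3.141, 0.0, 1.318]
contact_force: [-2.9, -2.1, 7.1]
opening: 0.574
grasp_force: 50.3
```

Call:
arm_command([
  {"hand": 40,"tx": 0,"ty": 0,"tz": -25,"wx": 0,"wy": 0,"wz": 0},
  {"hand": 40,"tx": 0,"ty": 0,"tz": -45,"wx": 0,"wy": 0,"wz": 0},
  {"hand": 40,"tx": 0,"ty": 0,"tz": -50,"wx": 0,"wy": 0,"wz": 0},
  {"hand": 40,"tx": 0,"ty": 0,"tz": -43,"wx": 0,"wy": 0,"wz": 0},
  {"hand": 40,"tx": 0,"ty": 0,"tz": -7,"wx": 0,"wy": 0,"wz": 0},
  {"hand": 40,"tx": 0,"ty": 0,"tz": 0,"wx": 0,"wy": 0,"wz": 0},
])

```text
clock: 4.2
eef_pos: [435.3, -109.2, 172.9]
tcp_rot: [3.141, 0.0, 1.318]
contact_force: [-0.5, 0.3, -4.5]
opening: 0.571
grasp_force: 54.8
```

Run:
```python
from h import *
plan([453.8,232.5,172],1.339,10)
```

```text
n 10 dist/row 34.2 wz/row -0.0021
0 tx 33.5 ty -6.8 tz 0.1 wz -0.0021
1 tx 33.6 ty -6.7 tz 0.1 wz -0.0021
2 tx 33.6 ty -6.6 tz 0.1 wz -0.0021
3 tx 33.6 ty -6.5 tz 0.1 wz -0.0021
4 tx 33.6 ty -6.5 tz 0.1 wz -0.0021
5 tx 33.6 ty -6.4 tz 0.1 wz -0.0021
6 tx 33.6 ty -6.3 tz 0.1 wz -0.0021
7 tx 33.6 ty -6.3 tz 0.1 wz -0.0021
8 tx 33.7 ty -6.2 tz 0.1 wz -0.0021
9 tx 33.7 ty -6.1 tz 0.1 wz -0.0021
```

Call:
arm_command([
  {"hand": 40,"tx": 25,"ty": -5,"tz": 0,"wx": 0,"wy": 0,"wz": -0.003},
  {"hand": 40,"tx": 45,"ty": -9,"tz": 0,"wx": 0,"wy": 0,"wz": -0.003},
  {"hand": 40,"tx": 50,"ty": -9.5,"tz": 0,"wx": 0,"wy": 0,"wz": -0.003},
  {"hand": 40,"tx": 50,"ty": -9.5,"tz": 0,"wx": 0,"wy": 0,"wz": -0.003},
  {"hand": 40,"tx": 50,"ty": -9.5,"tz": 0,"wx": 0,"wy": 0,"wz": -0.003},
  {"hand": 40,"tx": 50,"ty": -9.5,"tz": 0,"wx": 0,"wy": 0,"wz": -0.003},
  {"hand": 40,"tx": 41,"ty": -8,"tz": 0,"wx": 0,"wy": 0,"wz": -0.003},
  {"hand": 40,"tx": 25,"ty": -5,"tz": 0,"wx": 0,"wy": 0,"wz": 0},
])

```text
clock: 5.2
eef_pos: [452.0, 233.9, 170.6]
tcp_rot: [-3.139, 0.002, 1.34]
contact_force: [-0.5, -0.6, -4.9]
opening: 0.569
grasp_force: 54.7
```

Call:
arm_command([
  {"hand": 40,"tx": 0,"ty": 0,"tz": 8,"wx": 0,"wy": 0,"wz": 0},
  {"hand": 40,"tx": 0,"ty": 0,"tz": 8,"wx": 0,"wy": 0,"wz": 0},
  {"hand": 40,"tx": 0,"ty": 0,"tz": 0,"wx": 0,"wy": 0,"wz": 0},
  {"hand": 40,"tx": 0,"ty": 0,"tz": 0,"wx": 0,"wy": 0,"wz": 0},
])

```text
clock: 5.7
eef_pos: [453.3, 231.7, 157.0]
tcp_rot: [-3.141, 0.0, 1.338]
contact_force: [0.1, -0.3, -2.9]
opening: 0.57
grasp_force: 54.7
```

Run:
```python
from h import *
s=r.sense(); print(s['eef_pos'],s['tcp_rot'],s['contact_force'])
d=grab('scene','scene2.png'); e=grab('top','top2.png')
R=lambda d:cv2.resize(d['image'][:,:,::-1][ys:ys+96,xs:xs+128],None,fx=3.1,fy=3.1,interpolation=cv2.INTER_CUBIC)
xs,ys=115,190;A=R(d); xs,ys=85,155;B=R(e); cv2.imwrite('pics/m1.png',np.hstack([A,B]))
st=[453.8,232.5,-.232]
def W(X): c,s_=np.cos(st[2]),np.sin(st[2]); return [st[0]+c*X[0]-s_*X[1],st[1]+s_*X[0]+c*X[1],X[2]]
p=r.sense()['eef_pos']
for X in((0,76,132),(0,-76,132)): print('mouth',X,'sc',((proj(d,W(X))[0]-[115,190])*3.1).round(),'top',((proj(e,W(X))[0]-[85,155])*3.1).round())
for t in(98,-98):
    P=[p[0]-np.sin(-.232)*t,p[1]+np.cos(.232)*t,p[2]+20.8]; print('axle',t,'sc',((proj(d,P)[0]-[115,190])*3.1).round(),'top',((proj(e,P)[0]-[85,155])*3.1).round())
```

```text
[453.33515546 231.74079925 157.04718114] [-3.14118971e+00  4.29704119e-04  1.33781739e+00] [ 0.07737305 -0.25833183 -2.89143298]
mouth (0, 76, 132) sc [ 86. 171.] top [ 57. 154.]
mouth (0, -76, 132) sc [262. 127.] top [247. 196.]
axle 98 sc [ 52. 136.] top [  2. 137.]
axle -98 sc [284.  80.] top [261. 195.]
```

View pics/m1.png

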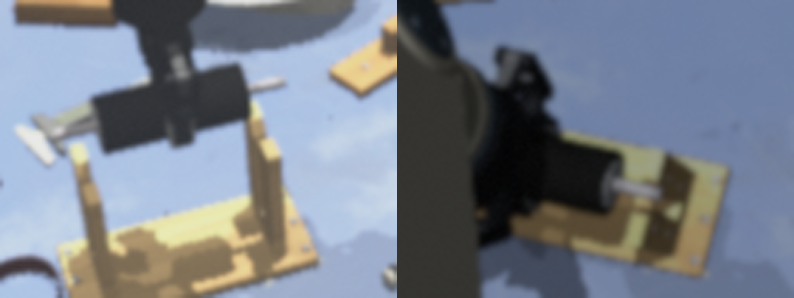

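Call:
arm_command([
  {"hand": 40,"tx": 0.7,"ty": 0.3,"tz": 14,"wx": 0,"wy": 0,"wz": 0},
  {"hand": 40,"tx": 0,"ty": 0,"tz": 14,"wx": 0,"wy": 0,"wz": 0},
  {"hand": 40,"tx": 0,"ty": 0,"tz": 10,"wx": 0,"wy": 0,"wz": 0},
  {"hand": 40,"tx": 0,"ty": 0,"tz": 8,"wx": 0,"wy": 0,"wz": 0},
  {"hand": 40,"tx": 0,"ty": 0,"tz": 8,"wx": 0,"wy": 0,"wz": 0},
  {"hand": 40,"tx": 0,"ty": 0,"tz": 0,"wx": 0,"wy": 0,"wz": 0},
])

```text
clock: 6.55
eef_pos: [453.5, 232.9, 102.7]
tcp_rot: [-3.141, 0.001, 1.339]
contact_force: [-0.7, 0.1, -3.5]
opening: 0.567
grasp_force: 54.7
```

Call:
arm_command([
  {"hand": 40,"tx": 0,"ty": 0,"tz": 6,"wx": 0,"wy": 0,"wz": 0},
  {"hand": 40,"tx": 0,"ty": 0,"tz": 6,"wx": 0,"wy": 0,"wz": 0},
  {"hand": 40,"tx": 0,"ty": 0,"tz": 6,"wx": 0,"wy": 0,"wz": 0},
  {"hand": 40,"tx": 0,"ty": 0,"tz": 0,"wx": 0,"wy": 0,"wz": 0},
])

```text
clock: 7.05
eef_pos: [453.5, 232.9, 84.8]
tcp_rot: [-3.141, 0.001, 1.339]
contact_force: [0.5, 0.1, -3.6]
opening: 0.573
grasp_force: 54.7
```

Call:
arm_command([
  {"hand": 40,"tx": 0,"ty": 0,"tz": 10,"wx": 0,"wy": 0,"wz": 0},
  {"hand": 40,"tx": 0,"ty": 0,"tz": 12,"wx": 0,"wy": 0,"wz": 0},
  {"hand": 40,"tx": 0,"ty": 0,"tz": 12,"wx": 0,"wy": 0,"wz": 0},
  {"hand": 40,"tx": 0,"ty": 0,"tz": 12,"wx": 0,"wy": 0,"wz": 0},
  {"hand": 40,"tx": 0,"ty": 0,"tz": 10,"wx": 0,"wy": 0,"wz": 0},
  {"hand": 40,"tx": 0,"ty": 0,"tz": 4,"wx": 0,"wy": 0,"wz": 0},
  {"hand": 40,"tx": 0,"ty": 0,"tz": 0,"wx": 0,"wy": 0,"wz": 0},
])

```text
clock: 7.92
eef_pos: [453.7, 233.0, 25.0]
tcp_rot: [-3.141, 0.0, 1.339]
contact_force: [-0.2, -0.0, -4.8]
opening: 0.571
grasp_force: 54.6
```

Call:
arm_command([
  {"hand": 40,"tx": 0,"ty": 0,"tz": 2,"wx": 0,"wy": 0,"wz": 0},
  {"hand": 40,"tx": 0,"ty": 0,"tz": 2,"wx": 0,"wy": 0,"wz": 0},
  {"hand": 40,"tx": 0,"ty": 0,"tz": 0,"wx": 0,"wy": 0,"wz": 0},
])

```text
clock: 8.3
eef_pos: [453.9, 233.1, 21.3]
tcp_rot: [3.142, -0.0, 1.339]
contact_force: [0.1, -0.1, -4.5]
opening: 0.575
grasp_force: 54.6
```

Call:
arm_command([
  {"hand": 40,"tx": 0,"ty": 0,"tz": 1.5,"wx": 0,"wy": 0,"wz": 0},
  {"hand": 40,"tx": 0,"ty": 0,"tz": 1,"wx": 0,"wy": 0,"wz": 0},
  {"hand": 40,"tx": 0,"ty": 0,"tz": 0,"wx": 0,"wy": 0,"wz": 0},
])

```text
clock: 8.68
eef_pos: [453.9, 233.1, 19.2]
tcp_rot: [3.141, -0.0, 1.339]
contact_force: [-2.6, -1.2, 2.6]
opening: 0.569
grasp_force: 55.6
```

Call:
arm_command([
  {"hand": 40,"tx": 0,"ty": 0,"tz": 0.5,"wx": 0,"wy": 0,"wz": 0},
  {"hand": 50,"tx": 0,"ty": 0,"tz": 0,"wx": 0,"wy": 0,"wz": 0},
  {"hand": 54,"tx": 0,"ty": 0,"tz": 0,"wx": 0,"wy": 0,"wz": 0},
  {"hand": 60,"tx": 0,"ty": 0,"tz": 0,"wx": 0,"wy": 0,"wz": 0},
  {"hand": 70,"tx": 0,"ty": 0,"tz": 0,"wx": 0,"wy": 0,"wz": 0},
  {"hand": 70,"tx": 0,"ty": 0,"tz": 0,"wx": 0,"wy": 0,"wz": 0},
])

```text
clock: 9.43
eef_pos: [453.9, 233.1, 18.3]
tcp_rot: [3.142, -0.0, 1.339]
contact_force: [-0.7, 0.6, -0.5]
opening: 0.821
grasp_force: 0.0
```

Call:
arm_command([
  {"hand": 70,"tx": 0,"ty": 0,"tz": -20,"wx": 0,"wy": 0,"wz": 0},
  {"hand": 70,"tx": 0,"ty": 0,"tz": -40,"wx": 0,"wy": 0,"wz": 0},
  {"hand": 70,"tx": 0,"ty": 0,"tz": -50,"wx": 0,"wy": 0,"wz": 0},
  {"hand": 70,"tx": 0,"ty": 0,"tz": -40,"wx": 0,"wy": 0,"wz": 0},
  {"hand": 70,"tx": 0,"ty": 0,"tz": -10,"wx": 0,"wy": 0,"wz": 0},
  {"hand": 70,"tx": 0,"ty": 0,"tz": 0,"wx": 0,"wy": 0,"wz": 0},
])

```text
clock: 10.18
eef_pos: [453.9, 233.1, 178.3]
tcp_rot: [3.141, -0.001, 1.339]
contact_force: [0.9, 0.8, -0.3]
opening: 0.822
grasp_force: 0.0
```

Run:
```python
from h import *
d=grab('scene','scene3.png')
a=d['image'][:,:,::-1]
A=cv2.resize(a[195:305,115:245],None,fx=3.1,fy=3.1,interpolation=cv2.INTER_CUBIC)
B=cv2.resize(a[150:260,260:387],None,fx=3.1,fy=3.1,interpolation=cv2.INTER_CUBIC); cv2.imwrite('pics/m2.png',np.hstack([A,B]))
print(r.sense()['clock']); plan([417.9,-344.7,150],1.948,14)
```

```text
10.225
n 14 dist/row 41.4 wz/row -0.0435
0 tx -40.7 ty 7.0 tz 2.0 wz -0.0435
1 tx -41.0 ty 5.2 tz 2.0 wz -0.0435
2 tx -41.2 ty 3.5 tz 2.0 wz -0.0435
3 tx -41.3 ty 1.7 tz 2.0 wz -0.0435
4 tx -41.3 ty -0.1 tz 2.0 wz -0.0435
5 tx -41.3 ty -1.9 tz 2.0 wz -0.0435
6 tx -41.2 ty -3.7 tz 2.0 wz -0.0435
7 tx -41.0 ty -5.5 tz 2.0 wz -0.0435
8 tx -40.7 ty -7.3 tz 2.0 wz -0.0435
9 tx -40.3 ty -9.1 tz 2.0 wz -0.0435
10 tx -39.9 ty -10.8 tz 2.0 wz -0.0435
11 tx -39.4 ty -12.5 tz 2.0 wz -0.0435
12 tx -38.8 ty -14.2 tz 2.0 wz -0.0435
13 tx -38.1 ty -15.9 tz 2.0 wz -0.0435
```

View pics/m2.png

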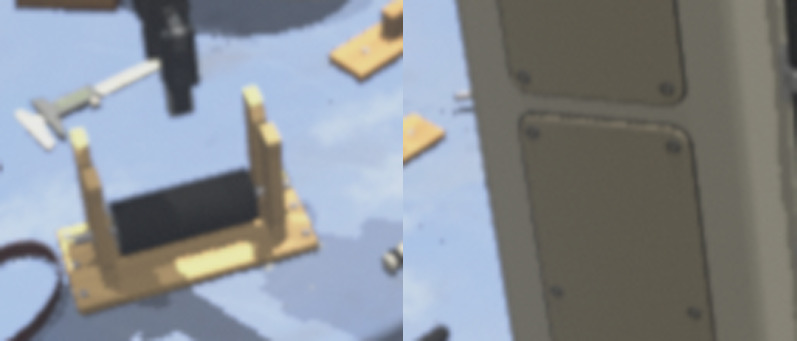

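Call:
arm_command([
  {"hand": 70,"tx": -40.7,"ty": 7,"tz": 2,"wx": 0,"wy": 0,"wz": -0.0435},
  {"hand": 70,"tx": -41,"ty": 5.2,"tz": 2,"wx": 0,"wy": 0,"wz": -0.0435},
  {"hand": 70,"tx": -41.2,"ty": 3.5,"tz": 2,"wx": 0,"wy": 0,"wz": -0.0435},
  {"hand": 70,"tx": -41.3,"ty": 1.7,"tz": 2,"wx": 0,"wy": 0,"wz": -0.0435},
  {"hand": 70,"tx": -41.3,"ty": 0,"tz": 2,"wx": 0,"wy": 0,"wz": -0.0435},
  {"hand": 70,"tx": -41.3,"ty": -1.9,"tz": 2,"wx": 0,"wy": 0,"wz": -0.0435},
  {"hand": 60,"tx": -41.2,"ty": -3.7,"tz": 2,"wx": 0,"wy": 0,"wz": -0.0435},
  {"hand": 52,"tx": -41,"ty": -5.5,"tz": 2,"wx": 0,"wy": 0,"wz": -0.0435},
])

```text
clock: 11.22
eef_pos: [432.5, -98.1, 160.5]
tcp_rot: [-3.139, -0.001, 1.688]
contact_force: [0.5, 0.1, -0.7]
opening: 0.608
grasp_force: 0.0
```

Call:
arm_command([
  {"hand": 52,"tx": -40.7,"ty": -7.3,"tz": 2,"wx": 0,"wy": 0,"wz": -0.0435},
  {"hand": 52,"tx": -40.3,"ty": -9.1,"tz": 2,"wx": 0,"wy": 0,"wz": -0.0435},
  {"hand": 52,"tx": -39.9,"ty": -10.8,"tz": 2,"wx": 0,"wy": 0,"wz": -0.0435},
  {"hand": 52,"tx": -39.4,"ty": -12.5,"tz": 2,"wx": 0,"wy": 0,"wz": -0.0435},
  {"hand": 52,"tx": -38.8,"ty": -14.2,"tz": 2,"wx": 0,"wy": 0,"wz": -0.0435},
  {"hand": 52,"tx": -38.1,"ty": -15.9,"tz": 2,"wx": 0,"wy": 0,"wz": -0.0435},
  {"hand": 52,"tx": 0,"ty": 0,"tz": 0,"wx": 0,"wy": 0,"wz": 0},
  {"hand": 52,"tx": 0,"ty": 0,"tz": 0,"wx": 0,"wy": 0,"wz": 0},
])

```text
clock: 12.22
eef_pos: [417.6, -343.4, 148.7]
tcp_rot: [-3.14, -0.003, 1.947]
contact_force: [0.1, -0.2, -0.3]
opening: 0.607
grasp_force: 0.0
```

Run:
```python
from h import *
s=r.sense(); print(s['eef_pos'],s['tcp_rot'],s['clock']); plan([418.3,-345.6,2],1.948,4)
```

```text
[ 417.60033942 -343.41384512  148.66073799] [-3.14019828e+00 -3.00706535e-03  1.94674223e+00] 12.225
n 4 dist/row 36.7 wz/row -0.0003
0 tx -0.6 ty -0.0 tz 36.7 wz -0.0003
1 tx -0.6 ty -0.0 tz 36.7 wz -0.0003
2 tx -0.6 ty -0.0 tz 36.7 wz -0.0003
3 tx -0.6 ty -0.0 tz 36.7 wz -0.0003
```

Call:
arm_command([
  {"hand": 52,"tx": -1,"ty": 0,"tz": 40,"wx": 0,"wy": 0,"wz": 0},
  {"hand": 52,"tx": 0,"ty": 0,"tz": 45,"wx": 0,"wy": 0,"wz": 0},
  {"hand": 52,"tx": 0,"ty": 0,"tz": 35,"wx": 0,"wy": 0,"wz": 0},
  {"hand": 52,"tx": 0,"ty": 0,"tz": 18,"wx": 0,"wy": 0,"wz": 0},
  {"hand": 52,"tx": 0,"ty": 0,"tz": 8,"wx": 0,"wy": 0,"wz": 0},
  {"hand": 52,"tx": 0,"ty": 0,"tz": 0,"wx": 0,"wy": 0,"wz": 0},
  {"hand": 52,"tx": 0,"ty": 0,"tz": 0,"wx": 0,"wy": 0,"wz": 0},
])

```text
clock: 13.1
eef_pos: [419.7, -345.9, 5.4]
tcp_rot: [3.141, 0.002, 1.948]
contact_force: [-0.5, -0.3, 0.1]
opening: 0.609
grasp_force: 0.0
```

Call:
arm_command([
  {"hand": 35,"tx": 0,"ty": 0,"tz": 0,"wx": 0,"wy": 0,"wz": 0},
  {"hand": 20,"tx": 0,"ty": 0,"tz": 0,"wx": 0,"wy": 0,"wz": 0},
  {"hand": 15,"tx": 0,"ty": 0,"tz": 0,"wx": 0,"wy": 0,"wz": 0},
  {"hand": 15,"tx": 0,"ty": 0,"tz": 0,"wx": 0,"wy": 0,"wz": 0},
  {"hand": 15,"tx": 0,"ty": 0,"tz": 0,"wx": 0,"wy": 0,"wz": 0},
  {"hand": 15,"tx": 0,"ty": 0,"tz": 0,"wx": 0,"wy": 0,"wz": 0},
], squeeze=40)

```text
clock: 13.85
eef_pos: [419.2, -345.7, 5.1]
tcp_rot: [3.141, 0.001, 1.948]
contact_force: [-1.0, -0.0, 6.1]
opening: 0.289
grasp_force: 38.9
```

Call:
arm_command([
  {"hand": 15,"tx": 0,"ty": 0,"tz": -20,"wx": 0,"wy": 0,"wz": 0},
  {"hand": 15,"tx": 0,"ty": 0,"tz": -45,"wx": 0,"wy": 0,"wz": 0},
  {"hand": 15,"tx": 0,"ty": 0,"tz": -50,"wx": 0,"wy": 0,"wz": 0},
  {"hand": 15,"tx": 0,"ty": 0,"tz": -40,"wx": 0,"wy": 0,"wz": 0},
  {"hand": 15,"tx": 0,"ty": 0,"tz": -8,"wx": 0,"wy": 0,"wz": 0},
  {"hand": 15,"tx": 0,"ty": 0,"tz": 0,"wx": 0,"wy": 0,"wz": 0},
])

```text
clock: 14.6
eef_pos: [418.7, -345.2, 167.0]
tcp_rot: [3.142, 0.0, 1.948]
contact_force: [-0.3, -0.2, -3.0]
opening: 0.283
grasp_force: 40.4
```

Run:
```python
from h import *
s=r.sense(); print(s['eef_pos'],s['tcp_rot'],s['clock']); plan([453.9,233.1,168],1.339,14)
```

```text
[ 418.69546826 -345.20848123  167.01067717] [3.14154508e+00 5.26265625e-05 1.94772653e+00] 14.6
n 14 dist/row 41.4 wz/row 0.0435
0 tx 37.5 ty 17.5 tz -0.1 wz 0.0435
1 tx 38.2 ty 15.9 tz -0.1 wz 0.0435
2 tx 38.9 ty 14.2 tz -0.1 wz 0.0435
3 tx 39.4 ty 12.5 tz -0.1 wz 0.0435
4 tx 40.0 ty 10.8 tz -0.1 wz 0.0435
5 tx 40.4 ty 9.0 tz -0.1 wz 0.0435
6 tx 40.7 ty 7.3 tz -0.1 wz 0.0435
7 tx 41.0 ty 5.5 tz -0.1 wz 0.0435
8 tx 41.2 ty 3.7 tz -0.1 wz 0.0435
9 tx 41.3 ty 1.9 tz -0.1 wz 0.0435
10 tx 41.4 ty 0.1 tz -0.1 wz 0.0435
11 tx 41.4 ty -1.7 tz -0.1 wz 0.0435
12 tx 41.2 ty -3.5 tz -0.1 wz 0.0435
13 tx 41.0 ty -5.3 tz -0.1 wz 0.0435
```

Call:
arm_command([
  {"hand": 15,"tx": 37.5,"ty": 17.5,"tz": 0,"wx": 0,"wy": 0,"wz": 0.0435},
  {"hand": 15,"tx": 38.2,"ty": 15.9,"tz": 0,"wx": 0,"wy": 0,"wz": 0.0435},
  {"hand": 15,"tx": 38.9,"ty": 14.2,"tz": 0,"wx": 0,"wy": 0,"wz": 0.0435},
  {"hand": 15,"tx": 39.4,"ty": 12.5,"tz": 0,"wx": 0,"wy": 0,"wz": 0.0435},
  {"hand": 15,"tx": 40,"ty": 10.8,"tz": 0,"wx": 0,"wy": 0,"wz": 0.0435},
  {"hand": 15,"tx": 40.4,"ty": 9,"tz": 0,"wx": 0,"wy": 0,"wz": 0.0435},
  {"hand": 15,"tx": 40.7,"ty": 7.3,"tz": 0,"wx": 0,"wy": 0,"wz": 0.0435},
  {"hand": 15,"tx": 41,"ty": 5.5,"tz": 0,"wx": 0,"wy": 0,"wz": 0.0435},
])

```text
clock: 15.6
eef_pos: [437.6, -13.6, 165.4]
tcp_rot: [-3.138, -0.0, 1.598]
contact_force: [0.7, 0.5, -2.7]
opening: 0.285
grasp_force: 40.3
```

Call:
arm_command([
  {"hand": 15,"tx": 41.2,"ty": 3.7,"tz": 0,"wx": 0,"wy": 0,"wz": 0.0435},
  {"hand": 15,"tx": 41.3,"ty": 1.9,"tz": 0,"wx": 0,"wy": 0,"wz": 0.0435},
  {"hand": 15,"tx": 41.4,"ty": 0.1,"tz": 0,"wx": 0,"wy": 0,"wz": 0.0435},
  {"hand": 15,"tx": 41.4,"ty": -1.7,"tz": 0,"wx": 0,"wy": 0,"wz": 0.0435},
  {"hand": 15,"tx": 41.2,"ty": -3.5,"tz": 0,"wx": 0,"wy": 0,"wz": 0.0435},
  {"hand": 15,"tx": 41,"ty": -5.3,"tz": 0,"wx": 0,"wy": 0,"wz": 0.0435},
  {"hand": 15,"tx": 0,"ty": 0,"tz": 0,"wx": 0,"wy": 0,"wz": 0},
  {"hand": 15,"tx": 0,"ty": 0,"tz": 0,"wx": 0,"wy": 0,"wz": 0},
])

```text
clock: 16.6
eef_pos: [452.7, 232.1, 165.6]
tcp_rot: [-3.139, 0.002, 1.34]
contact_force: [-0.3, 0.1, -3.1]
opening: 0.287
grasp_force: 40.3
```

Run:
```python
from h import *
s=r.sense(); print(s['eef_pos'],s['tcp_rot'],s['contact_force'])
d=grab('scene','scene4.png'); e=grab('top','top4.png')
R=lambda d:cv2.resize(d['image'][:,:,::-1][ys:ys+96,xs:xs+128],None,fx=3.1,fy=3.1,interpolation=cv2.INTER_CUBIC)
xs,ys=115,190;A=R(d); xs,ys=85,155;B=R(e); cv2.imwrite('pics/m3.png',np.hstack([A,B]))
p=s['eef_pos']
for t in(98,-98):
    P=[p[0]-np.sin(-.232)*t,p[1]+np.cos(.232)*t,p[2]+7.9]; print('axle',t,'sc',((proj(d,P)[0]-[115,190])*3.1).round(),'top',((proj(e,P)[0]-[85,155])*3.1).round())
plan([453.9,233.1,168],1.339,1)
```

```text
[452.684066   232.08614989 165.57419839] [-3.13903763e+00  2.47548515e-03  1.33988983e+00] [-0.28869876  0.06026078 -3.10032313]
axle 98 sc [ 53. 141.] top [  5. 140.]
axle -98 sc [285.  85.] top [263. 197.]
n 1 dist/row 2.3 wz/row -0.0007
0 tx 1.6 ty 0.3 tz -1.7 wz -0.0007
```

View pics/m3.png

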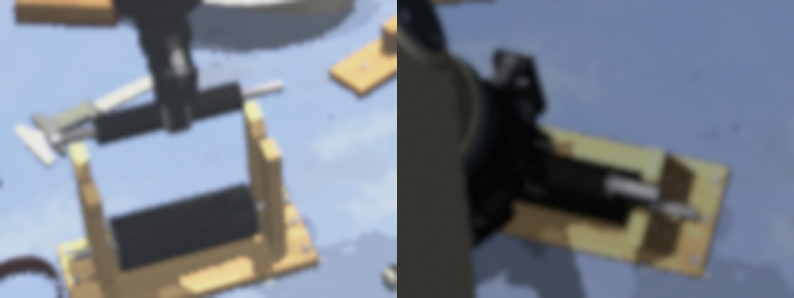

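Call:
arm_command([
  {"hand": 15,"tx": 1,"ty": 0.3,"tz": 14,"wx": 0,"wy": 0,"wz": 0},
  {"hand": 15,"tx": 0.3,"ty": 0,"tz": 12,"wx": 0,"wy": 0,"wz": 0},
  {"hand": 15,"tx": 0,"ty": 0,"tz": 8,"wx": 0,"wy": 0,"wz": 0},
  {"hand": 15,"tx": 0,"ty": 0,"tz": 6,"wx": 0,"wy": 0,"wz": 0},
  {"hand": 15,"tx": 0,"ty": 0,"tz": 6,"wx": 0,"wy": 0,"wz": 0},
  {"hand": 15,"tx": 0,"ty": 0,"tz": 6,"wx": 0,"wy": 0,"wz": 0},
  {"hand": 15,"tx": 0,"ty": 0,"tz": 6,"wx": 0,"wy": 0,"wz": 0},
  {"hand": 15,"tx": 0,"ty": 0,"tz": 4,"wx": 0,"wy": 0,"wz": 0},
])

```text
clock: 17.7
eef_pos: [454.3, 234.0, 104.9]
tcp_rot: [-3.141, 0.0, 1.339]
contact_force: [-0.2, 0.2, -1.8]
opening: 0.289
grasp_force: 40.3
```

Call:
arm_command([
  {"hand": 15,"tx": 0,"ty": 0,"tz": 6,"wx": 0,"wy": 0,"wz": 0},
  {"hand": 15,"tx": 0,"ty": 0,"tz": 6,"wx": 0,"wy": 0,"wz": 0},
  {"hand": 15,"tx": 0,"ty": 0,"tz": 6,"wx": 0,"wy": 0,"wz": 0},
  {"hand": 15,"tx": 0,"ty": 0,"tz": 6,"wx": 0,"wy": 0,"wz": 0},
  {"hand": 15,"tx": 0,"ty": 0,"tz": 3,"wx": 0,"wy": 0,"wz": 0},
  {"hand": 15,"tx": 0,"ty": 0,"tz": 0,"wx": 0,"wy": 0,"wz": 0},
])

```text
clock: 18.45
eef_pos: [454.4, 233.9, 78.0]
tcp_rot: [-3.141, 0.0, 1.339]
contact_force: [-2.4, -0.3, -3.0]
opening: 0.283
grasp_force: 40.3
```

Call:
arm_command([
  {"hand": 15,"tx": -0.5,"ty": -0.4,"tz": 3,"wx": 0,"wy": 0,"wz": 0},
  {"hand": 15,"tx": 0,"ty": 0,"tz": 2,"wx": 0,"wy": 0,"wz": 0},
  {"hand": 15,"tx": 0,"ty": 0,"tz": 1,"wx": 0,"wy": 0,"wz": 0},
  {"hand": 15,"tx": 0,"ty": 0,"tz": 0.5,"wx": 0,"wy": 0,"wz": 0},
  {"hand": 15,"tx": 0,"ty": 0,"tz": 0,"wx": 0,"wy": 0,"wz": 0},
])

```text
clock: 19.08
eef_pos: [454.2, 233.7, 71.8]
tcp_rot: [3.141, -0.0, 1.339]
contact_force: [-0.5, -0.3, -1.8]
opening: 0.287
grasp_force: 40.2
```

Call:
arm_command([
  {"hand": 15,"tx": 0,"ty": 0,"tz": 1,"wx": 0,"wy": 0,"wz": 0},
  {"hand": 15,"tx": 0,"ty": 0,"tz": 0.5,"wx": 0,"wy": 0,"wz": 0},
  {"hand": 15,"tx": 0,"ty": 0,"tz": 0,"wx": 0,"wy": 0,"wz": 0},
])

```text
clock: 19.45
eef_pos: [454.0, 233.6, 70.3]
tcp_rot: [-3.142, 0.0, 1.339]
contact_force: [0.3, 1.2, -2.4]
opening: 0.286
grasp_force: 40.3
```

Call:
arm_command([
  {"hand": 15,"tx": 0,"ty": 0,"tz": 0.7,"wx": 0,"wy": 0,"wz": 0},
  {"hand": 15,"tx": 0,"ty": 0,"tz": 0.5,"wx": 0,"wy": 0,"wz": 0},
  {"hand": 15,"tx": 0,"ty": 0,"tz": 0,"wx": 0,"wy": 0,"wz": 0},
])

```text
clock: 19.82
eef_pos: [454.2, 233.7, 69.9]
tcp_rot: [3.141, -0.0, 1.339]
contact_force: [-2.8, -1.1, 9.6]
opening: 0.29
grasp_force: 41.5
```

Call:
arm_command([
  {"hand": 27,"tx": 0,"ty": 0,"tz": 0,"wx": 0,"wy": 0,"wz": 0},
  {"hand": 32,"tx": 0,"ty": 0,"tz": 0,"wx": 0,"wy": 0,"wz": 0},
  {"hand": 42,"tx": 0,"ty": 0,"tz": 0,"wx": 0,"wy": 0,"wz": 0},
  {"hand": 52,"tx": 0,"ty": 0,"tz": 0,"wx": 0,"wy": 0,"wz": 0},
  {"hand": 52,"tx": 0,"ty": 0,"tz": 0,"wx": 0,"wy": 0,"wz": 0},
])

```text
clock: 20.45
eef_pos: [454.0, 233.7, 69.0]
tcp_rot: [-3.142, 0.0, 1.339]
contact_force: [-0.1, 0.3, 0.2]
opening: 0.611
grasp_force: 0.0
```

Call:
arm_command([
  {"hand": 52,"tx": 0,"ty": 0,"tz": -20,"wx": 0,"wy": 0,"wz": 0},
  {"hand": 52,"tx": 0,"ty": 0,"tz": -40,"wx": 0,"wy": 0,"wz": 0},
  {"hand": 56,"tx": 0,"ty": 0,"tz": -35,"wx": 0,"wy": 0,"wz": 0},
  {"hand": 60,"tx": 0,"ty": 0,"tz": -10,"wx": 0,"wy": 0,"wz": 0},
  {"hand": 60,"tx": 0,"ty": 0,"tz": 0,"wx": 0,"wy": 0,"wz": 0},
])

```text
clock: 21.08
eef_pos: [454.1, 233.7, 174.2]
tcp_rot: [3.141, -0.001, 1.339]
contact_force: [-0.2, -0.0, -0.8]
opening: 0.703
grasp_force: 0.0
```

Run:
```python
from h import *
d=grab('scene','scene5.png')
a=d['image'][:,:,::-1]
cv2.imwrite('pics/m4.png',cv2.resize(a[195:305,115:245],None,fx=4,fy=4,interpolation=cv2.INTER_CUBIC))
# medium second view: axle end tip in scene0 crop s1c
S,T=load('scene0'),load('top0')
pt=(np.array([260.,205])+.5)/5-.5+[225,140]; pu=(np.array([433.,47])+.5)/4.8-.5+[235,145]
print('med end tri',tri(S,pt,T,pu))
pm=(np.array([(505+706)/2,(62+122)/2.])+.5)/4.8-.5+[235,145]; print(onz(T,pm,18))
print(r.sense()['clock']); plan([595.4,-348.2,150],1.263,15)
```

```text
med end tri (array([ 624.15109565, -253.66263759,   21.70063625]), [np.float64(0.24447416207200637), np.float64(0.2444741620721518)])
[ 596.69365665 -353.93159022   18.        ]
21.125
n 15 dist/row 39.9 wz/row 0.0051
0 tx -35.6 ty 18.1 tz 1.6 wz 0.0051
1 tx -35.5 ty 18.3 tz 1.6 wz 0.0051
2 tx -35.4 ty 18.5 tz 1.6 wz 0.0051
3 tx -35.3 ty 18.7 tz 1.6 wz 0.0051
4 tx -35.2 ty 18.8 tz 1.6 wz 0.0051
5 tx -35.1 ty 19.0 tz 1.6 wz 0.0051
6 tx -35.0 ty 19.2 tz 1.6 wz 0.0051
7 tx -34.9 ty 19.4 tz 1.6 wz 0.0051
8 tx -34.8 ty 19.5 tz 1.6 wz 0.0051
9 tx -34.7 ty 19.7 tz 1.6 wz 0.0051
10 tx -34.6 ty 19.9 tz 1.6 wz 0.0051
11 tx -34.5 ty 20.1 tz 1.6 wz 0.0051
12 tx -34.4 ty 20.2 tz 1.6 wz 0.0051
13 tx -34.3 ty 20.4 tz 1.6 wz 0.0051
14 tx -34.2 ty 20.6 tz 1.6 wz 0.0051
```

View pics/m4.png

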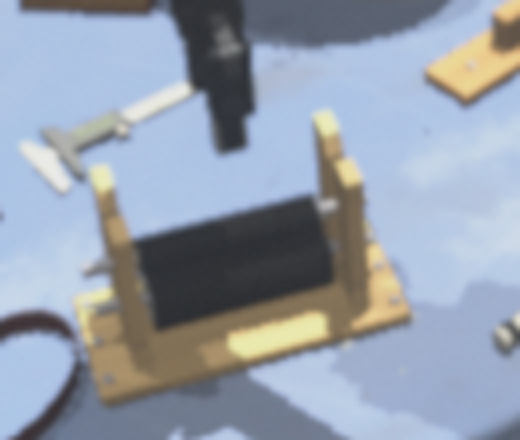

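Call:
arm_command([
  {"hand": 62,"tx": -35.6,"ty": 18.2,"tz": 1.5,"wx": 0,"wy": 0,"wz": 0.005},
  {"hand": 62,"tx": -35.5,"ty": 18.3,"tz": 1.5,"wx": 0,"wy": 0,"wz": 0.005},
  {"hand": 62,"tx": -35.4,"ty": 18.5,"tz": 1.5,"wx": 0,"wy": 0,"wz": 0.005},
  {"hand": 62,"tx": -35.3,"ty": 18.7,"tz": 1.5,"wx": 0,"wy": 0,"wz": 0.005},
  {"hand": 62,"tx": -35.2,"ty": 18.8,"tz": 1.5,"wx": 0,"wy": 0,"wz": 0.005},
  {"hand": 62,"tx": -35.1,"ty": 19,"tz": 1.5,"wx": 0,"wy": 0,"wz": 0.005},
  {"hand": 62,"tx": -35,"ty": 19.2,"tz": 1.5,"wx": 0,"wy": 0,"wz": 0.005},
  {"hand": 62,"tx": -34.9,"ty": 19.4,"tz": 1.5,"wx": 0,"wy": 0,"wz": 0.005},
])

```text
clock: 22.12
eef_pos: [529.1, -77.9, 160.3]
tcp_rot: [-3.139, 0.0, 1.299]
contact_force: [-0.1, 0.3, 0.7]
opening: 0.729
grasp_force: 0.0
```

Call:
arm_command([
  {"hand": 62,"tx": -34.8,"ty": 19.5,"tz": 1.5,"wx": 0,"wy": 0,"wz": 0.005},
  {"hand": 62,"tx": -34.7,"ty": 19.7,"tz": 1.5,"wx": 0,"wy": 0,"wz": 0.005},
  {"hand": 62,"tx": -34.6,"ty": 19.9,"tz": 1.5,"wx": 0,"wy": 0,"wz": 0.005},
  {"hand": 62,"tx": -34.5,"ty": 20,"tz": 1.5,"wx": 0,"wy": 0,"wz": 0.005},
  {"hand": 62,"tx": -34.4,"ty": 20.2,"tz": 1.5,"wx": 0,"wy": 0,"wz": 0.005},
  {"hand": 62,"tx": -34.3,"ty": 20.4,"tz": 1.5,"wx": 0,"wy": 0,"wz": 0.005},
  {"hand": 62,"tx": -34.2,"ty": 20.6,"tz": 1.5,"wx": 0,"wy": 0,"wz": 0.005},
  {"hand": 62,"tx": 0,"ty": 0,"tz": 0,"wx": 0,"wy": 0,"wz": 0},
])

```text
clock: 23.12
eef_pos: [595.4, -350.1, 149.0]
tcp_rot: [-3.139, -0.0, 1.261]
contact_force: [-0.1, 0.7, -1.1]
opening: 0.726
grasp_force: 0.0
```

Run:
```python
from h import *
s=r.sense(); print(s['eef_pos'],s['tcp_rot'],s['clock']); plan([595.8,-349.7,3],1.263,4)
```

```text
[ 595.41355371 -350.10298519  149.00982624] [-3.13938976e+00 -1.18534038e-04  1.26148211e+00] 23.125
n 4 dist/row 36.5 wz/row -0.0004
0 tx 0.1 ty 0.1 tz 36.5 wz -0.0004
1 tx 0.1 ty 0.1 tz 36.5 wz -0.0004
2 tx 0.1 ty 0.1 tz 36.5 wz -0.0004
3 tx 0.1 ty 0.1 tz 36.5 wz -0.0004
```

Call:
arm_command([
  {"hand": 62,"tx": 0,"ty": 0,"tz": 40,"wx": 0,"wy": 0,"wz": 0},
  {"hand": 62,"tx": 0,"ty": 0,"tz": 45,"wx": 0,"wy": 0,"wz": 0},
  {"hand": 62,"tx": 0,"ty": 0,"tz": 35,"wx": 0,"wy": 0,"wz": 0},
  {"hand": 62,"tx": 0,"ty": 0,"tz": 19,"wx": 0,"wy": 0,"wz": 0},
  {"hand": 62,"tx": 0,"ty": 0,"tz": 8,"wx": 0,"wy": 0,"wz": 0},
  {"hand": 62,"tx": 0,"ty": 0,"tz": 0,"wx": 0,"wy": 0,"wz": 0},
  {"hand": 62,"tx": 0,"ty": 0,"tz": 0,"wx": 0,"wy": 0,"wz": 0},
])

```text
clock: 24.0
eef_pos: [596.9, -348.5, 6.0]
tcp_rot: [3.14, 0.0, 1.264]
contact_force: [-0.1, -0.3, 0.2]
opening: 0.727
grasp_force: 0.0
```

Call:
arm_command([
  {"hand": 45,"tx": 0,"ty": 0,"tz": 0,"wx": 0,"wy": 0,"wz": 0},
  {"hand": 30,"tx": 0,"ty": 0,"tz": 0,"wx": 0,"wy": 0,"wz": 0},
  {"hand": 25,"tx": 0,"ty": 0,"tz": 0,"wx": 0,"wy": 0,"wz": 0},
  {"hand": 25,"tx": 0,"ty": 0,"tz": 0,"wx": 0,"wy": 0,"wz": 0},
  {"hand": 25,"tx": 0,"ty": 0,"tz": 0,"wx": 0,"wy": 0,"wz": 0},
  {"hand": 25,"tx": 0,"ty": 0,"tz": 0,"wx": 0,"wy": 0,"wz": 0},
], squeeze=45)

```text
clock: 24.75
eef_pos: [596.4, -348.3, 5.6]
tcp_rot: [3.141, 0.0, 1.264]
contact_force: [-2.0, 0.6, 4.9]
opening: 0.405
grasp_force: 44.3
```

Call:
arm_command([
  {"hand": 25,"tx": 0,"ty": 0,"tz": -20,"wx": 0,"wy": 0,"wz": 0},
  {"hand": 25,"tx": 0,"ty": 0,"tz": -45,"wx": 0,"wy": 0,"wz": 0},
  {"hand": 25,"tx": 0,"ty": 0,"tz": -50,"wx": 0,"wy": 0,"wz": 0},
  {"hand": 25,"tx": 0,"ty": 0,"tz": -40,"wx": 0,"wy": 0,"wz": 0},
  {"hand": 25,"tx": 0,"ty": 0,"tz": -8,"wx": 0,"wy": 0,"wz": 0},
  {"hand": 25,"tx": 0,"ty": 0,"tz": 0,"wx": 0,"wy": 0,"wz": 0},
])

```text
clock: 25.5
eef_pos: [595.8, -347.9, 167.6]
tcp_rot: [3.141, -0.0, 1.264]
contact_force: [0.4, 0.2, -4.9]
opening: 0.402
grasp_force: 46.1
```

Run:
```python
from h import *
s=r.sense(); print(s['eef_pos'],s['tcp_rot'],s['clock']); plan([453.9,233.3,168],1.339,15)
```

```text
[ 595.78087888 -347.90474854  167.57062113] [ 3.14149291e+00 -9.42180276e-06  1.26374048e+00] 25.5
n 15 dist/row 39.9 wz/row -0.005
0 tx 34.1 ty -20.7 tz -0.0 wz -0.0050
1 tx 34.2 ty -20.6 tz -0.0 wz -0.0050
2 tx 34.3 ty -20.4 tz -0.0 wz -0.0050
3 tx 34.4 ty -20.2 tz -0.0 wz -0.0050
4 tx 34.5 ty -20.0 tz -0.0 wz -0.0050
5 tx 34.6 ty -19.9 tz -0.0 wz -0.0050
6 tx 34.7 ty -19.7 tz -0.0 wz -0.0050
7 tx 34.8 ty -19.5 tz -0.0 wz -0.0050
8 tx 34.9 ty -19.3 tz -0.0 wz -0.0050
9 tx 35.0 ty -19.2 tz -0.0 wz -0.0050
10 tx 35.1 ty -19.0 tz -0.0 wz -0.0050
11 tx 35.2 ty -18.8 tz -0.0 wz -0.0050
12 tx 35.3 ty -18.6 tz -0.0 wz -0.0050
13 tx 35.4 ty -18.5 tz -0.0 wz -0.0050
14 tx 35.4 ty -18.3 tz -0.0 wz -0.0050
```

Call:
arm_command([
  {"hand": 25,"tx": 34.1,"ty": -20.7,"tz": 0,"wx": 0,"wy": 0,"wz": -0.005},
  {"hand": 25,"tx": 34.2,"ty": -20.6,"tz": 0,"wx": 0,"wy": 0,"wz": -0.005},
  {"hand": 25,"tx": 34.3,"ty": -20.4,"tz": 0,"wx": 0,"wy": 0,"wz": -0.005},
  {"hand": 25,"tx": 34.4,"ty": -20.2,"tz": 0,"wx": 0,"wy": 0,"wz": -0.005},
  {"hand": 25,"tx": 34.5,"ty": -20,"tz": 0,"wx": 0,"wy": 0,"wz": -0.005},
  {"hand": 25,"tx": 34.6,"ty": -19.9,"tz": 0,"wx": 0,"wy": 0,"wz": -0.005},
  {"hand": 25,"tx": 34.7,"ty": -19.7,"tz": 0,"wx": 0,"wy": 0,"wz": -0.005},
  {"hand": 25,"tx": 34.8,"ty": -19.5,"tz": 0,"wx": 0,"wy": 0,"wz": -0.005},
])

```text
clock: 26.5
eef_pos: [518.6, -36.6, 165.5]
tcp_rot: [-3.138, 0.001, 1.304]
contact_force: [0.4, 0.1, -3.8]
opening: 0.407
grasp_force: 46.0
```

Call:
arm_command([
  {"hand": 25,"tx": 34.9,"ty": -19.3,"tz": 0,"wx": 0,"wy": 0,"wz": -0.005},
  {"hand": 25,"tx": 35,"ty": -19.2,"tz": 0,"wx": 0,"wy": 0,"wz": -0.005},
  {"hand": 25,"tx": 35.1,"ty": -19,"tz": 0,"wx": 0,"wy": 0,"wz": -0.005},
  {"hand": 25,"tx": 35.2,"ty": -18.8,"tz": 0,"wx": 0,"wy": 0,"wz": -0.005},
  {"hand": 25,"tx": 35.3,"ty": -18.6,"tz": 0,"wx": 0,"wy": 0,"wz": -0.005},
  {"hand": 25,"tx": 35.4,"ty": -18.5,"tz": 0,"wx": 0,"wy": 0,"wz": -0.005},
  {"hand": 25,"tx": 35.4,"ty": -18.3,"tz": 0,"wx": 0,"wy": 0,"wz": -0.005},
  {"hand": 25,"tx": 0,"ty": 0,"tz": 0,"wx": 0,"wy": 0,"wz": 0},
])

```text
clock: 27.5
eef_pos: [452.6, 235.0, 165.7]
tcp_rot: [-3.139, 0.002, 1.342]
contact_force: [-0.4, -0.0, -3.4]
opening: 0.408
grasp_force: 46.1
```

Call:
arm_command([
  {"hand": 25,"tx": 0,"ty": 0,"tz": 6,"wx": 0,"wy": 0,"wz": 0},
  {"hand": 25,"tx": 0,"ty": 0,"tz": 0,"wx": 0,"wy": 0,"wz": 0},
  {"hand": 25,"tx": 0,"ty": 0,"tz": 0,"wx": 0,"wy": 0,"wz": 0},
])

```text
clock: 27.88
eef_pos: [454.3, 232.6, 161.3]
tcp_rot: [-3.141, 0.001, 1.338]
contact_force: [0.6, -0.2, -2.5]
opening: 0.405
grasp_force: 46.1
```

Run:
```python
from h import *
s=r.sense(); print(s['eef_pos'],s['tcp_rot'],s['contact_force'])
d=grab('scene','scene6.png')
cv2.imwrite('pics/m5.png',cv2.resize(d['image'][:,:,::-1][190:300,115:245],None,fx=4,fy=4,interpolation=cv2.INTER_CUBIC))
p=s['eef_pos']
for t in(98,62,-62,-98):
    P=[p[0]-np.sin(-.232)*t,p[1]+np.cos(.232)*t,p[2]+12.4]; print('axle',t,'sc',((proj(d,P)[0]-[115,190])*4).round())
plan([453.9,233.3,105],1.339,1)
```

```text
[454.34247938 232.56186228 161.25861951] [-3.14110295e+00  5.26812007e-04  1.33758225e+00] [ 0.57547354 -0.19009323 -2.47749349]
axle 98 sc [ 67. 180.]
axle 62 sc [124. 166.]
axle -62 sc [313. 121.]
axle -98 sc [366. 108.]
n 1 dist/row 56.5 wz/row -0.0014
0 tx 0.4 ty -0.7 tz 56.5 wz -0.0014
```

View pics/m5.png

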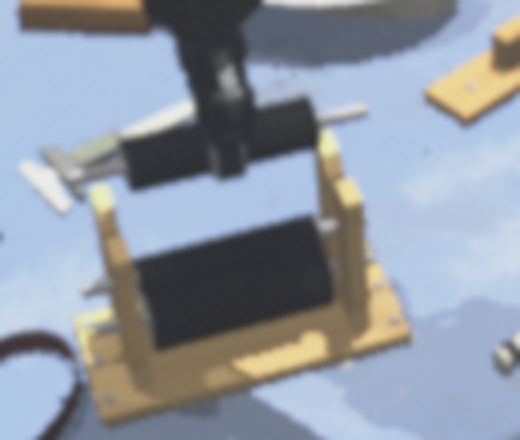

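Call:
arm_command([
  {"hand": 25,"tx": 0.5,"ty": -0.4,"tz": 14,"wx": 0,"wy": 0,"wz": 0},
  {"hand": 25,"tx": 0,"ty": 0,"tz": 12,"wx": 0,"wy": 0,"wz": 0},
  {"hand": 25,"tx": 0,"ty": 0,"tz": 8,"wx": 0,"wy": 0,"wz": 0},
  {"hand": 25,"tx": 0,"ty": 0,"tz": 6,"wx": 0,"wy": 0,"wz": 0},
  {"hand": 25,"tx": 0,"ty": 0,"tz": 6,"wx": 0,"wy": 0,"wz": 0},
  {"hand": 25,"tx": 0,"ty": 0,"tz": 6,"wx": 0,"wy": 0,"wz": 0},
  {"hand": 25,"tx": 0,"ty": 0,"tz": 6,"wx": 0,"wy": 0,"wz": 0},
  {"hand": 25,"tx": 0,"ty": 0,"tz": 0,"wx": 0,"wy": 0,"wz": 0},
])

```text
clock: 28.92
eef_pos: [453.7, 233.9, 103.1]
tcp_rot: [-3.141, 0.001, 1.339]
contact_force: [-0.6, -0.6, -1.9]
opening: 0.404
grasp_force: 46.1
```

Call:
arm_command([
  {"hand": 25,"tx": 0,"ty": 0,"tz": 3,"wx": 0,"wy": 0,"wz": 0},
  {"hand": 25,"tx": 0,"ty": 0,"tz": 1.5,"wx": 0,"wy": 0,"wz": 0},
  {"hand": 25,"tx": 0,"ty": 0,"tz": 1,"wx": 0,"wy": 0,"wz": 0},
  {"hand": 25,"tx": 0,"ty": 0,"tz": 0,"wx": 0,"wy": 0,"wz": 0},
])

```text
clock: 29.42
eef_pos: [454.0, 234.0, 98.1]
tcp_rot: [-3.142, 0.0, 1.339]
contact_force: [-0.4, 0.4, -3.1]
opening: 0.405
grasp_force: 46.1
```

Call:
arm_command([
  {"hand": 25,"tx": 0,"ty": 0,"tz": 1,"wx": 0,"wy": 0,"wz": 0},
  {"hand": 25,"tx": 0,"ty": 0,"tz": 0.7,"wx": 0,"wy": 0,"wz": 0},
  {"hand": 25,"tx": 0,"ty": 0,"tz": 0,"wx": 0,"wy": 0,"wz": 0},
])

```text
clock: 29.8
eef_pos: [454.1, 234.1, 96.5]
tcp_rot: [3.142, -0.0, 1.339]
contact_force: [-1.2, 0.1, -1.3]
opening: 0.401
grasp_force: 46.4
```

Call:
arm_command([
  {"hand": 25,"tx": 0,"ty": 0,"tz": 0.5,"wx": 0,"wy": 0,"wz": 0},
  {"hand": 25,"tx": 0,"ty": 0,"tz": 0.3,"wx": 0,"wy": 0,"wz": 0},
  {"hand": 25,"tx": 0,"ty": 0,"tz": 0,"wx": 0,"wy": 0,"wz": 0},
])

```text
clock: 30.18
eef_pos: [454.2, 234.1, 96.3]
tcp_rot: [3.141, -0.0, 1.339]
contact_force: [-4.5, -0.7, 8.4]
opening: 0.403
grasp_force: 47.2
```

Call:
arm_command([
  {"hand": 36,"tx": 0,"ty": 0,"tz": 0,"wx": 0,"wy": 0,"wz": 0},
  {"hand": 41,"tx": 0,"ty": 0,"tz": 0,"wx": 0,"wy": 0,"wz": 0},
  {"hand": 50,"tx": 0,"ty": 0,"tz": 0,"wx": 0,"wy": 0,"wz": 0},
  {"hand": 60,"tx": 0,"ty": 0,"tz": 0,"wx": 0,"wy": 0,"wz": 0},
  {"hand": 60,"tx": 0,"ty": 0,"tz": 0,"wx": 0,"wy": 0,"wz": 0},
])

```text
clock: 30.8
eef_pos: [454.1, 234.0, 95.6]
tcp_rot: [3.142, -0.0, 1.339]
contact_force: [1.0, 0.9, -0.4]
opening: 0.7
grasp_force: 0.0
```

Call:
arm_command([
  {"hand": 60,"tx": 0,"ty": 0,"tz": -20,"wx": 0,"wy": 0,"wz": 0},
  {"hand": 60,"tx": 0,"ty": 0,"tz": -40,"wx": 0,"wy": 0,"wz": 0},
  {"hand": 60,"tx": 0,"ty": 0,"tz": -15,"wx": 0,"wy": 0,"wz": 0},
  {"hand": 60,"tx": 0,"ty": 0,"tz": 0,"wx": 0,"wy": 0,"wz": 0},
])

```text
clock: 31.3
eef_pos: [454.6, 234.3, 171.2]
tcp_rot: [3.14, -0.001, 1.339]
contact_force: [-0.2, 0.7, -1.0]
opening: 0.699
grasp_force: 0.0
```

Run:
```python
from fit import *
k=[(Tt,Rr(15,95),(25,100,12)),(Tt,Rr(345,32),(25,-100,12)),(Tt,Rr(362,110),(-25,-100,12)),(Tt,Rr(32,178),(-25,100,12))]
ks=[(S,C(483,157),(25,100,12)),(S,C(535,188),(-25,100,12)),(S,C(742,50),(-25,-100,12)),(S,C(690,25),(25,-100,12)),(S,C(567,83),(10,40,46)),(S,C(655,33),(10,-40,46))]
for q in (k,ks,k+ks):
    x,f=fit(q,[596,-112,.19],(0,1,2)); print(x.round(3),np.abs(f).max())
d=grab('scene','scene7.png'); print(r.sense()['clock'],r.sense()['eef_pos'])
plan([x[0],x[1],110],x[2]+np.pi/2,10)
```

```text
[ 5.94419e+02 -1.11621e+02  1.89000e-01] 0.7627320057883935
[ 5.90180e+02 -1.09561e+02  2.06000e-01] 1.2116683364128278
[ 5.93153e+02 -1.11220e+02  1.96000e-01] 1.2945189312412992
31.35 [453.87538989 233.92657206 170.23783268]
n 10 dist/row 37.7 wz/row -0.0428
0 tx -30.4 ty 21.5 tz 6.0 wz -0.0428
1 tx -31.3 ty 20.2 tz 6.0 wz -0.0428
2 tx -32.1 ty 18.8 tz 6.0 wz -0.0428
3 tx -32.9 ty 17.4 tz 6.0 wz -0.0428
4 tx -33.6 ty 16.0 tz 6.0 wz -0.0428
5 tx -34.3 ty 14.5 tz 6.0 wz -0.0428
6 tx -34.9 ty 13.1 tz 6.0 wz -0.0428
7 tx -35.4 ty 11.6 tz 6.0 wz -0.0428
8 tx -35.8 ty 10.0 tz 6.0 wz -0.0428
9 tx -36.2 ty 8.5 tz 6.0 wz -0.0428
```

Call:
arm_command([
  {"hand": 60,"tx": -30.4,"ty": 21.5,"tz": 0,"wx": 0,"wy": 0,"wz": -0.043},
  {"hand": 60,"tx": -31.3,"ty": 20.2,"tz": 0,"wx": 0,"wy": 0,"wz": -0.043},
  {"hand": 60,"tx": -32.1,"ty": 18.8,"tz": 4,"wx": 0,"wy": 0,"wz": -0.043},
  {"hand": 60,"tx": -32.9,"ty": 17.4,"tz": 8,"wx": 0,"wy": 0,"wz": -0.043},
  {"hand": 60,"tx": -33.6,"ty": 16,"tz": 8,"wx": 0,"wy": 0,"wz": -0.043},
  {"hand": 60,"tx": -34.3,"ty": 14.5,"tz": 8,"wx": 0,"wy": 0,"wz": -0.043},
  {"hand": 60,"tx": -34.9,"ty": 13.1,"tz": 8,"wx": 0,"wy": 0,"wz": -0.043},
  {"hand": 60,"tx": -35.4,"ty": 11.6,"tz": 8,"wx": 0,"wy": 0,"wz": -0.043},
])

```text
clock: 32.35
eef_pos: [565.0, -43.3, 124.5]
tcp_rot: [-3.139, -0.001, 1.684]
contact_force: [1.0, 0.5, -0.0]
opening: 0.702
grasp_force: 0.0
```

Call:
arm_command([
  {"hand": 60,"tx": -35.8,"ty": 10,"tz": 8,"wx": 0,"wy": 0,"wz": -0.043},
  {"hand": 60,"tx": -36.2,"ty": 8.5,"tz": 8,"wx": 0,"wy": 0,"wz": -0.042},
  {"hand": 60,"tx": 0,"ty": 0,"tz": 0,"wx": 0,"wy": 0,"wz": 0},
  {"hand": 60,"tx": 0,"ty": 0,"tz": 0,"wx": 0,"wy": 0,"wz": 0},
  {"hand": 60,"tx": 0,"ty": 0,"tz": 0,"wx": 0,"wy": 0,"wz": 0},
])

```text
clock: 32.98
eef_pos: [593.0, -110.1, 110.2]
tcp_rot: [-3.141, -0.001, 1.768]
contact_force: [-0.6, -0.1, 0.3]
opening: 0.704
grasp_force: 0.0
```

Run:
```python
from h import *
s=r.sense(); print(s['eef_pos'],s['tcp_rot'],s['clock']); plan([593.6,-111.3,16],1.763,1)
d=grab('scene','scene8.png'); a=d['image'][:,:,::-1]; e=grab('top','top8.png');
cv2.imwrite('pics/m6.png',np.hstack([cv2.resize(a[190:300,115:225],None,fx=3.6,fy=3.6,interpolation=cv2.INTER_CUBIC),cv2.resize(a[150:260,200:310],None,fx=3.6,fy=3.6,interpolation=cv2.INTER_CUBIC)]))
p=s['eef_pos'];print(((proj(d,[p[0],p[1],46])[0]-[200,150])*3.6+[396,0]))
```

```text
[ 592.97277572 -110.06879336  110.23174042] [-3.14075863e+00 -5.24167598e-04  1.76836057e+00] 32.975
n 1 dist/row 94.2 wz/row 0.0054
0 tx -1.3 ty 0.4 tz 94.2 wz 0.0054
[568.63425037 156.61605527]
```

View pics/m6.png

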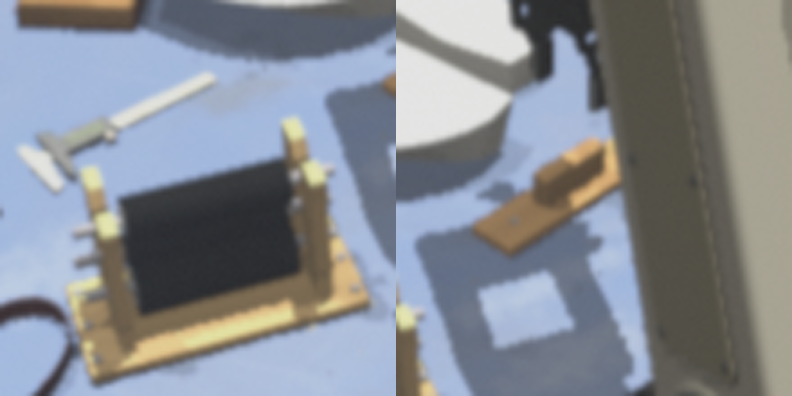

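Call:
arm_command([
  {"hand": 60,"tx": -1.3,"ty": 0.3,"tz": 25,"wx": 0,"wy": 0,"wz": 0.005},
  {"hand": 60,"tx": 0,"ty": 0,"tz": 35,"wx": 0,"wy": 0,"wz": 0},
  {"hand": 60,"tx": 0,"ty": 0,"tz": 25,"wx": 0,"wy": 0,"wz": 0},
  {"hand": 60,"tx": 0,"ty": 0,"tz": 8,"wx": 0,"wy": 0,"wz": 0},
  {"hand": 60,"tx": 0,"ty": 0,"tz": 0,"wx": 0,"wy": 0,"wz": 0},
  {"hand": 60,"tx": 0,"ty": 0,"tz": 0,"wx": 0,"wy": 0,"wz": 0},
])

```text
clock: 33.83
eef_pos: [595.0, -112.3, 18.7]
tcp_rot: [3.14, 0.001, 1.763]
contact_force: [-0.3, 1.0, 0.5]
opening: 0.708
grasp_force: 0.0
```

Call:
arm_command([
  {"hand": 40,"tx": 0,"ty": 0,"tz": 0,"wx": 0,"wy": 0,"wz": 0},
  {"hand": 25,"tx": 0,"ty": 0,"tz": 0,"wx": 0,"wy": 0,"wz": 0},
  {"hand": 10,"tx": 0,"ty": 0,"tz": 0,"wx": 0,"wy": 0,"wz": 0},
  {"hand": 10,"tx": 0,"ty": 0,"tz": 0,"wx": 0,"wy": 0,"wz": 0},
  {"hand": 10,"tx": 0,"ty": 0,"tz": 0,"wx": 0,"wy": 0,"wz": 0},
  {"hand": 10,"tx": 0,"ty": 0,"tz": 0,"wx": 0,"wy": 0,"wz": 0},
], squeeze=40)

```text
clock: 34.58
eef_pos: [594.5, -112.4, 18.2]
tcp_rot: [3.141, 0.0, 1.763]
contact_force: [-1.6, 0.5, 6.1]
opening: 0.226
grasp_force: 40.9
```

Call:
arm_command([
  {"hand": 10,"tx": 0,"ty": 0,"tz": -20,"wx": 0,"wy": 0,"wz": 0},
  {"hand": 10,"tx": 0,"ty": 0,"tz": -45,"wx": 0,"wy": 0,"wz": 0},
  {"hand": 10,"tx": 0,"ty": 0,"tz": -55,"wx": 0,"wy": 0,"wz": 0},
  {"hand": 10,"tx": 0,"ty": 0,"tz": -35,"wx": 0,"wy": 0,"wz": 0},
  {"hand": 10,"tx": 0,"ty": 0,"tz": -12,"wx": 0,"wy": 0,"wz": 0},
  {"hand": 10,"tx": 0,"ty": 0,"tz": 0,"wx": 0,"wy": 0,"wz": 0},
])

```text
clock: 35.33
eef_pos: [594.1, -112.3, 185.0]
tcp_rot: [3.141, 0.0, 1.763]
contact_force: [0.2, 0.5, -2.9]
opening: 0.225
grasp_force: 39.9
```

Run:
```python
from h import *
s=r.sense(); print(s['eef_pos'],s['tcp_rot'],s['clock']); plan([453.9,233.3,180],1.339,11)
```

```text
[ 594.11632745 -112.33861559  184.95496236] [3.14084737e+00 3.20623701e-04 1.76273768e+00] 35.325
n 11 dist/row 33.9 wz/row 0.0385
0 tx 33.3 ty -6.5 tz 0.5 wz 0.0385
1 tx 33.0 ty -7.8 tz 0.5 wz 0.0385
2 tx 32.7 ty -9.1 tz 0.5 wz 0.0385
3 tx 32.3 ty -10.3 tz 0.5 wz 0.0385
4 tx 31.9 ty -11.5 tz 0.5 wz 0.0385
5 tx 31.4 ty -12.8 tz 0.5 wz 0.0385
6 tx 30.9 ty -14.0 tz 0.5 wz 0.0385
7 tx 30.3 ty -15.1 tz 0.5 wz 0.0385
8 tx 29.7 ty -16.3 tz 0.5 wz 0.0385
9 tx 29.1 ty -17.4 tz 0.5 wz 0.0385
10 tx 28.4 ty -18.5 tz 0.5 wz 0.0385
```

Call:
arm_command([
  {"hand": 10,"tx": 33.3,"ty": -6.5,"tz": 0,"wx": 0,"wy": 0,"wz": 0.0385},
  {"hand": 10,"tx": 33,"ty": -7.8,"tz": 0,"wx": 0,"wy": 0,"wz": 0.0385},
  {"hand": 10,"tx": 32.7,"ty": -9.1,"tz": 0,"wx": 0,"wy": 0,"wz": 0.0385},
  {"hand": 10,"tx": 32.3,"ty": -10.3,"tz": 0,"wx": 0,"wy": 0,"wz": 0.0385},
  {"hand": 10,"tx": 31.9,"ty": -11.5,"tz": 0,"wx": 0,"wy": 0,"wz": 0.0385},
  {"hand": 10,"tx": 31.4,"ty": -12.8,"tz": 0,"wx": 0,"wy": 0,"wz": 0.0385},
  {"hand": 10,"tx": 30.9,"ty": -14,"tz": 0,"wx": 0,"wy": 0,"wz": 0.0385},
  {"hand": 10,"tx": 30.3,"ty": -15.1,"tz": 0,"wx": 0,"wy": 0,"wz": 0.0385},
])

```text
clock: 36.33
eef_pos: [490.4, 139.7, 182.5]
tcp_rot: [-3.138, 0.001, 1.453]
contact_force: [0.1, 0.8, -1.1]
opening: 0.225
grasp_force: 39.8
```

Call:
arm_command([
  {"hand": 10,"tx": 29.7,"ty": -16.3,"tz": 0,"wx": 0,"wy": 0,"wz": 0.0385},
  {"hand": 10,"tx": 29.1,"ty": -17.4,"tz": 0,"wx": 0,"wy": 0,"wz": 0.0385},
  {"hand": 10,"tx": 27.4,"ty": -18.3,"tz": 2,"wx": 0,"wy": 0,"wz": 0.0385},
  {"hand": 10,"tx": 0,"ty": 0,"tz": 4,"wx": 0,"wy": 0,"wz": 0},
  {"hand": 10,"tx": 0,"ty": 0,"tz": 0,"wx": 0,"wy": 0,"wz": 0},
  {"hand": 10,"tx": 0,"ty": 0,"tz": 0,"wx": 0,"wy": 0,"wz": 0},
])

```text
clock: 37.08
eef_pos: [453.9, 231.4, 178.0]
tcp_rot: [-3.141, 0.001, 1.339]
contact_force: [0.1, -0.4, -2.2]
opening: 0.229
grasp_force: 39.8
```

Run:
```python
from h import *
s=r.sense(); print(s['eef_pos'],s['tcp_rot'],s['clock']); plan([453.9,232.3,152],1.339,1)
```

```text
[453.94988637 231.40122383 178.0010089 ] [-3.14081560e+00  9.31435523e-04  1.33877966e+00] 37.075
n 1 dist/row 26.0 wz/row -0.0002
0 tx 0.9 ty -0.3 tz 26.0 wz -0.0002
```

Call:
arm_command([
  {"hand": 10,"tx": 0.3,"ty": -0.2,"tz": 8,"wx": 0,"wy": 0,"wz": 0},
  {"hand": 10,"tx": 0,"ty": 0,"tz": 8,"wx": 0,"wy": 0,"wz": 0},
  {"hand": 10,"tx": 0,"ty": 0,"tz": 6,"wx": 0,"wy": 0,"wz": 0},
  {"hand": 10,"tx": 0,"ty": 0,"tz": 3,"wx": 0,"wy": 0,"wz": 0},
  {"hand": 10,"tx": 0,"ty": 0,"tz": 1,"wx": 0,"wy": 0,"wz": 0},
  {"hand": 10,"tx": 0,"ty": 0,"tz": 0,"wx": 0,"wy": 0,"wz": 0},
])

```text
clock: 37.83
eef_pos: [453.9, 232.7, 152.7]
tcp_rot: [3.141, -0.0, 1.339]
contact_force: [-0.8, -0.1, -1.6]
opening: 0.225
grasp_force: 39.8
```

Call:
arm_command([
  {"hand": 10,"tx": 0,"ty": 0,"tz": 1,"wx": 0,"wy": 0,"wz": 0},
  {"hand": 10,"tx": 0,"ty": 0,"tz": 0.5,"wx": 0,"wy": 0,"wz": 0},
  {"hand": 10,"tx": 0,"ty": 0,"tz": 0,"wx": 0,"wy": 0,"wz": 0},
])

```text
clock: 38.2
eef_pos: [453.8, 232.6, 151.1]
tcp_rot: [3.142, -0.0, 1.339]
contact_force: [0.4, -1.0, -1.2]
opening: 0.225
grasp_force: 39.8
```

Call:
arm_command([
  {"hand": 10,"tx": 0,"ty": 0,"tz": 0.7,"wx": 0,"wy": 0,"wz": 0},
  {"hand": 10,"tx": 0,"ty": 0,"tz": 0.5,"wx": 0,"wy": 0,"wz": 0},
  {"hand": 10,"tx": 0,"ty": 0,"tz": 0,"wx": 0,"wy": 0,"wz": 0},
])

```text
clock: 38.58
eef_pos: [453.8, 232.6, 150.1]
tcp_rot: [3.142, -0.0, 1.339]
contact_force: [-1.5, -0.7, 3.9]
opening: 0.225
grasp_force: 40.5
```

Contact (+3.9 N) came at the predicted height; I release and retract.

Call:
arm_command([
  {"hand": 20,"tx": 0,"ty": 0,"tz": 0.2,"wx": 0,"wy": 0,"wz": 0},
  {"hand": 24,"tx": 0,"ty": 0,"tz": 0,"wx": 0,"wy": 0,"wz": 0},
  {"hand": 32,"tx": 0,"ty": 0,"tz": 0,"wx": 0,"wy": 0,"wz": 0},
  {"hand": 45,"tx": 0,"ty": 0,"tz": 0,"wx": 0,"wy": 0,"wz": 0},
  {"hand": 50,"tx": 0,"ty": 0,"tz": 0,"wx": 0,"wy": 0,"wz": 0},
])

```text
clock: 39.2
eef_pos: [453.9, 232.6, 149.7]
tcp_rot: [3.142, -0.0, 1.339]
contact_force: [-0.0, -0.0, -0.1]
opening: 0.587
grasp_force: 0.0
```

Call:
arm_command([
  {"hand": 50,"tx": 0,"ty": 0,"tz": -15,"wx": 0,"wy": 0,"wz": 0},
  {"hand": 50,"tx": 0,"ty": 0,"tz": -30,"wx": 0,"wy": 0,"wz": 0},
  {"hand": 50,"tx": 0,"ty": 0,"tz": -40,"wx": 0,"wy": 0,"wz": 0},
  {"hand": 50,"tx": -40,"ty": 0,"tz": -20,"wx": 0,"wy": 0,"wz": 0},
  {"hand": 50,"tx": -50,"ty": 0,"tz": 0,"wx": 0,"wy": 0,"wz": 0},
  {"hand": 50,"tx": -50,"ty": 0,"tz": 0,"wx": 0,"wy": 0,"wz": 0},
  {"hand": 50,"tx": -50,"ty": 0,"tz": 0,"wx": 0,"wy": 0,"wz": 0},
  {"hand": 50,"tx": 0,"ty": 0,"tz": 0,"wx": 0,"wy": 0,"wz": 0},
])

```text
clock: 40.2
eef_pos: [409.6, 45.3, 255.7]
tcp_rot: [3.14, 0.0, 1.336]
contact_force: [0.2, 0.1, -0.8]
opening: 0.584
grasp_force: 0.0
```

Run:
```python
from h import *
s=r.sense(); print(s['eef_pos'],s['clock'])
d=grab('scene','scene9.png'); e=grab('top','top9.png')
R=lambda d:cv2.resize(d['image'][:,:,::-1][ys:ys+110,xs:xs+110],None,fx=3.6,fy=3.6,interpolation=cv2.INTER_CUBIC)
xs,ys=115,190;A=R(d); xs,ys=90,165;B=R(e); cv2.imwrite('pics/m7.png',np.hstack([A,B]))
st=[453.9,232.7,-.232]
def W(X): c,s_=np.cos(st[2]),np.sin(st[2]); return [st[0]+c*X[0]-s_*X[1],st[1]+s_*X[0]+c*X[1],X[2]]
for X in((25,100,144),(-25,100,144),(25,-100,144),(-25,-100,144)): print(X,((proj(d,W(X))[0]-[115,190]+.5)*3.6).round(),((proj(e,W(X))[0]-[90,165]+.5)*3.6+[396,0]).round())
```

```text
[409.56753348  45.34055611 255.72772792] 40.2
(25, 100, 144) [ 58. 174.] [414.  97.]
(-25, 100, 144) [ 72. 220.] [391. 170.]
(25, -100, 144) [325. 109.] [708. 162.]
(-25, -100, 144) [346. 151.] [688. 237.]
```

View pics/m7.png

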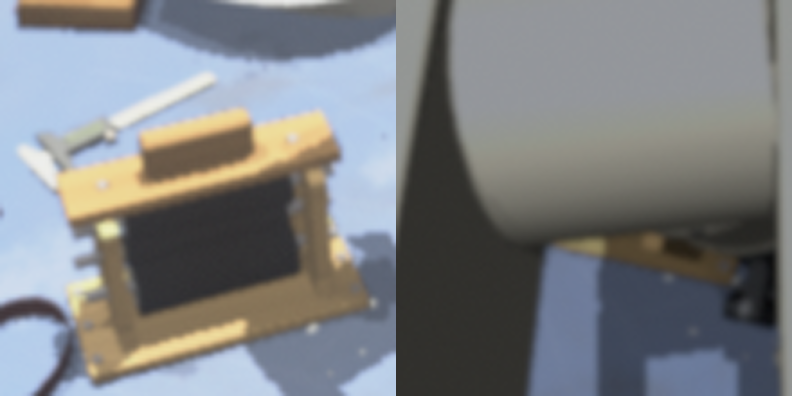

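```bash
python3 -c "
from rig import r
print(r.sense()['qvel'].round(3)); print(r.sign_off())"
```

```text
[ 0.032  0.016 -0.008  0.004 -0.006  0.003]
the job is handed in; nothing more can be done
None
```

The stand is loaded and the job handed in at about 40 s: thick, thin and medium rollers lowered in that order with their axles in both slots, and the keeper board flat and centred over both slot mouths, grip up. The last picture confirmed the board within about 2 mm of where it should lie and the arm clear.

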